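# Set up the chromatograph for the next run

## Robot

A 7-joint arm with a two-finger parallel gripper is mounted at the origin on the work surface. World frame = base frame: x ahead of the robot, y to its left, z up, the work surface at z = 0. Lengths are in mm, angles in rad, forces in N, time in s.
With the tool pointing down it reaches from about 400 to 875 mm from the base axis. Payload 4.4 kg.
Tool frame: the origin (TCP) lies on the centre line of the jaws, within the pads' length; the fingertips stand 25 mm ahead of it and the grasp point (between the pads) lies 6 mm ahead of it; x points along the fingers, y is the direction in which the jaws open and shut, and the axes are right-handed (so a half turn about x gives the same grasp; the last joint's range is limited). The gripper opens to 85 mm and grips with 20 to 120 N. Pads are 22 mm wide; open, the fingers measure 114 mm over their backs; the gripper's body (76 mm by 85 mm) begins 54 mm behind the grasp point. The pads swing forward as they close: fully open they stand 13 mm farther back than shut.
Start: joints at [-1.38, 0.628, 0.038, 1.517, -0.027, 0.996, -0.02], TCP at [165.067, 628.705, 256.313] pointing down, gripper open.
Joint ranges: [-3.06, 3.06], [-0.37, 2.12], [-1.25, 1.32], [0.18, 2.47], [-1.1, 4.24], [0.23, 1.98], [-2.94, 2.94]. Speed limits (rad/s): [2.57, 2.57, 3.14, 3.14, 3.14, 3.14, 3.14].

## Interface

Orientations are given as [roll, pitch, yaw] about the fixed x, y, z axes, in that order (R = Rz(yaw) Ry(pitch) Rx(roll)).
In Python, from cell import * gives the robot as it stands. The module is installed in compiled form; this text tells all that it offers.
- The arm moves only by the tool jog_arm, never from a script. Its argument "series" is a list of rows, each a list of 3 entries, a list of its own where there are three numbers: the turn, a rotation vector about the tool's x, y, z in degrees, then the shift along the tool's x, y, z in mm, then the gripper's target within -1 to 1 (shut at 1, half-way at 0, fully open at -1). In form: [[[rx, ry, rz], [dx, dy, dz], hand], ...]. A call has 1 to 8 rows; each row shifts and turns the commanded pose from where the row before left it, along the tool's axes as they then stand; what a row does not reach is not made up. A row lasts 1/8 s, in which the tool goes at most 62.5 mm and 10.7 degrees, less where a joint would pass 70% of its speed; a pose out of reach is approached as far as the arm can. A call is refused whole if a number of a shift passes 62.5 or a number of a turn 10.7, either way. A call with a gripper value outside its range is refused whole. The fingers move at their own pace and stop on an object; the grip force is fixed at half the most. Time passes only in rows, so rows that do not move let the fingers close. It gives the time, the measured TCP pose, the force and the opening at its end, in the units of the state.
- read_state(): the state, without advancing time (a new reading comes with each control period).
- get_image(name): name is "scene" or "side" or "wrist"; returns a dict with "img" (400x640x3 uint8, red, green, blue), "range_z" (400x640 float32, mm along the optical axis (not along the pixel's ray), 0 where there is no reading), "fovy" (degrees; the focal length in pixels is half the picture's height over the tangent of half this angle, whatever the lens; pixels are square), "cx", "cy" (the principal point, pixels), "cam_to_world" (4x4, takes a point from camera to world coordinates). Camera axes: x right, y up, looking along -z (the intrinsics and any distortion apply to the point x, -y, -z); pixel columns grow to the right and rows downward; lengths in mm; the calibration is good to about 2 mm. A picture is of the moment at which its call begins.
- finish_job(): hands the job in, once; it reports no verdict.
The state is a dict: "clock": time; "qpos": joint angles; "qd": joint speeds; "tau": joint torques, N m; "eef_pos": TCP position; "tool_rot": TCP orientation; "force": force on the tool from outside, world axes, zero at the start; "torque": the same for the moment, N m; "width": finger opening in mm.
Only numpy, scipy, OpenCV 4.12 (cv2) and the standard library are available. Lean on these libraries where they do the work, as an engineer would, in place of code of your own. Each camera call takes 0.05 s, during which the arm holds its last target. There are 200 camera calls.

## Task

Set up the chromatograph for the next run: pull the sampler's tray fully out, stand every sample bottle (those with the flat septum cap, both the ones packed in the crate and the ones on the bench) upright in a place of its own in the tray, and then push the tray fully home. Also take the long column out of the upright rack and stand it in the column stand, through the ring with its lower end down in the foot cup. Set bottles and column down rather than dropping them, leave the dropper bottles standing in the crate and the short columns in the rack, and do not disturb the beaker and the wash bottle.

Things in the scene. Friction and masses are not known exactly. Their poses are not given: they have to be found in the camera images.
- sample0: Sample bottle: round amber glass, 50 mm in diameter, 112 mm tall, about 0.2 kg; flat black septum cap, a plain cylinder 28 mm in diameter from 86 to 112 mm up; glass full width up to 66 mm, narrowing to the neck at 86 mm. Origin: centre of the underside, z up the bottle. It stands in the crate, in any of its nine positions.
- sample1: Sample bottle: round amber glass, 50 mm in diameter, 112 mm tall, about 0.2 kg; flat black septum cap, a plain cylinder 28 mm in diameter from 86 to 112 mm up; glass full width up to 66 mm, narrowing to the neck at 86 mm. Origin: centre of the underside, z up the bottle. It stands in the crate, in any of its nine positions.
- sample2: Sample bottle: round amber glass, 50 mm in diameter, 112 mm tall, about 0.2 kg; flat black septum cap, a plain cylinder 28 mm in diameter from 86 to 112 mm up; glass full width up to 66 mm, narrowing to the neck at 86 mm. Origin: centre of the underside, z up the bottle. It stands loose on the bench top to the right of the crate; it may be absent.
- sample3: Sample bottle: round amber glass, 50 mm in diameter, 112 mm tall, about 0.2 kg; flat black septum cap, a plain cylinder 28 mm in diameter from 86 to 112 mm up; glass full width up to 66 mm, narrowing to the neck at 86 mm. Origin: centre of the underside, z up the bottle. It stands loose on the bench top to the right of the crate; it may be absent.
- sample4: Sample bottle: round amber glass, 50 mm in diameter, 112 mm tall, about 0.2 kg; flat black septum cap, a plain cylinder 28 mm in diameter from 86 to 112 mm up; glass full width up to 66 mm, narrowing to the neck at 86 mm. Origin: centre of the underside, z up the bottle. It stands loose on the bench top to the right of the crate; it may be absent.
- dropper0: Dropper bottle: the same 50 mm amber bottle, but with a low 28 mm cap (86 to 102 mm up) and a narrower rubber bulb, 18 mm in diameter, on top of it, 129 mm tall over all; stands in the crate and stays there. Origin: centre of the underside.
- dropper1: Dropper bottle: the same 50 mm amber bottle, but with a low 28 mm cap (86 to 102 mm up) and a narrower rubber bulb, 18 mm in diameter, on top of it, 129 mm tall over all; stands in the crate and stays there. Origin: centre of the underside.
- dropper2: Dropper bottle: the same 50 mm amber bottle, but with a low 28 mm cap (86 to 102 mm up) and a narrower rubber bulb, 18 mm in diameter, on top of it, 129 mm tall over all; stands in the crate and stays there. Origin: centre of the underside.
- dropper3: Dropper bottle: the same 50 mm amber bottle, but with a low 28 mm cap (86 to 102 mm up) and a narrower rubber bulb, 18 mm in diameter, on top of it, 129 mm tall over all; stands in the crate and stays there. Origin: centre of the underside.
- dropper4: Dropper bottle: the same 50 mm amber bottle, but with a low 28 mm cap (86 to 102 mm up) and a narrower rubber bulb, 18 mm in diameter, on top of it, 129 mm tall over all; stands in the crate and stays there. Origin: centre of the underside.
- dropper5: Dropper bottle: the same 50 mm amber bottle, but with a low 28 mm cap (86 to 102 mm up) and a narrower rubber bulb, 18 mm in diameter, on top of it, 129 mm tall over all; stands in the crate and stays there. Origin: centre of the underside.
- dropper6: Dropper bottle: the same 50 mm amber bottle, but with a low 28 mm cap (86 to 102 mm up) and a narrower rubber bulb, 18 mm in diameter, on top of it, 129 mm tall over all; stands in the crate and stays there. Origin: centre of the underside.
- crate: Grey open crate, fixed, 164 x 164 mm outside, walls 6 mm thick, 66 mm high, floor 6 mm thick. Nine bottles are packed in it 3 x 3, 50.4 mm apart along its x and y axes, body touching body. Origin: under its centre on the bench; x and y along its sides.
- tray (a joint): How far the sample tray is pulled out of the sampler, in m: 0 = fully home, 0.14 = fully out at its stop. It slides level with about 3 N of friction and stays where it is left; it starts at 0 to 0.02.
- tray_floor (a point): Centre of the tray's floor (34 mm above the bench), moves with the tray. x points into the sampler (the tray comes out along -x), y along the tray, z up. Six square places, 58 mm inside, centred at x = -31, +31 mm and y = -62, 0, +62 mm; inner walls 4 mm thick, 36 mm high, outer walls 42 mm high above the floor.
- tray_grip (a point): Grip of the tray, moves with it: an upright black block in front of it, 28 mm long along x, 16 mm thick along y, top 16 mm above this point; this point lies in its middle, 80 mm above the bench, 40 mm in front of the front panel; axes as tray_floor. Pinch it from above across its thickness.
- autosampler: The autosampler, white, fixed. Origin: on the bench below the middle of the hood's front face; x points into it. Hood: from x = 0 on, 350 mm wide, 310 mm high; its bay is open in front up to 175 mm above the bench. With the tray home the grip is 124 mm in front of the hood and the rear row of places is under the hood.
- column_long: The long column: steel, 140 mm long over all, 20 mm tube with a 28 mm cylindrical end fitting 24 mm long at each end, about 0.25 kg. Stands in any of the three cells of the rack. Origin: centre of the lower end, z along the column.
- column_short0: Short column: steel, 95 mm long over all, 20 mm tube with 28 mm end fittings, stands in a cell of the rack and stays there. Origin: centre of the lower end.
- column_short1: Short column: steel, 95 mm long over all, 20 mm tube with 28 mm end fittings, stands in a cell of the rack and stays there. Origin: centre of the lower end.
- column_rack: White upright column rack, fixed, 126 x 46 mm and 66 mm high, floor 5 mm thick; three cells in a row along its x axis at -40, 0 and +40 mm, each about 35 mm square inside. Origin: under its centre on the bench.
- holder_foot (a point): Column stand, free-standing, 0.9 kg, base 100 x 90 mm: a square foot cup 37 mm wide inside, lip 14 mm high; behind it (+x) a post 112 mm high that carries a square ring, 37 to 39 mm wide inside, 85 to 99 mm above the bench. The column is lowered through the ring till its lower end stands in the cup. This point: middle of the cup's bottom, 6 mm above the bench; x to the post, z up.
- beaker: Glass beaker, 68 mm in diameter, 85 mm tall, on the bench; a bystander. Origin: centre of the underside.
- wash_bottle: White plastic wash bottle, 58 mm in diameter, about 150 mm tall, on the bench; a bystander. Origin: centre of the underside.

How it is judged (in metres and radians):
On the way, in this order (a step that is already met when the one before it is completed fails the run):
1. the tray is pulled fully out (value of joint tray above 0.125 m), for 0.2 s.
2. every sample bottle stands in the tray (x of sample0 in the frame of tray_floor between -0.037 and 0.037 m and y of sample0 in the frame of tray_floor between -0.069 and 0.069 m and z of sample0 in the frame of tray_floor between -0.006 and 0.006 m and angle between each of sample0, sample1, sample2, sample3, sample4's own z axis and vertical below 0.1 rad and x of sample1 in the frame of tray_floor between -0.037 and 0.037 m and y of sample1 in the frame of tray_floor between -0.069 and 0.069 m and z of sample1 in the frame of tray_floor between -0.006 and 0.006 m and x of sample2 in the frame of tray_floor between -0.037 and 0.037 m and y of sample2 in the frame of tray_floor between -0.069 and 0.069 m and z of sample2 in the frame of tray_floor between -0.006 and 0.006 m and x of sample3 in the frame of tray_floor between -0.037 and 0.037 m and y of sample3 in the frame of tray_floor between -0.069 and 0.069 m and z of sample3 in the frame of tray_floor between -0.006 and 0.006 m and x of sample4 in the frame of tray_floor between -0.037 and 0.037 m and y of sample4 in the frame of tray_floor between -0.069 and 0.069 m and z of sample4 in the frame of tray_floor between -0.006 and 0.006 m), for 0.2 s.
3. the tray is pushed home (value of joint tray below 0.008 m), for 0.2 s.
At the end, for the whole second after the job is handed in: Sample bottles upright (0.1 rad) on the tray floor in places (height within 6 mm); tray within 8 mm of home; long column upright (0.22 rad) in the foot cup (12 mm sideways, 6 mm in height); dropper bottles standing in the crate, short columns down in the rack; bottles at rest (all of step 2 and value of joint tray below 0.008 m and horizontal distance between column_long and holder_foot below 0.012 m and angle between column_long's own z axis and vertical below 0.22 rad and z of column_long in the frame of holder_foot between -0.006 and 0.006 m and x of dropper0 in the frame of crate between -0.066 and 0.066 m and y of dropper0 in the frame of crate between -0.066 and 0.066 m and z of each of dropper0, dropper1, dropper2, dropper3, dropper4, dropper5, dropper6 in the frame of crate below 0.014 m and angle between each of dropper0, dropper1, dropper2, dropper3, dropper4, dropper5, dropper6's own z axis and vertical below 0.2 rad and x of dropper1 in the frame of crate between -0.066 and 0.066 m and y of dropper1 in the frame of crate between -0.066 and 0.066 m and x of dropper2 in the frame of crate between -0.066 and 0.066 m and y of dropper2 in the frame of crate between -0.066 and 0.066 m and x of dropper3 in the frame of crate between -0.066 and 0.066 m and y of dropper3 in the frame of crate between -0.066 and 0.066 m and x of dropper4 in the frame of crate between -0.066 and 0.066 m and y of dropper4 in the frame of crate between -0.066 and 0.066 m and x of dropper5 in the frame of crate between -0.066 and 0.066 m and y of dropper5 in the frame of crate between -0.066 and 0.066 m and x of dropper6 in the frame of crate between -0.066 and 0.066 m and y of dropper6 in the frame of crate between -0.066 and 0.066 m and z of each of column_short0, column_short1 in the frame of column_rack below 0.014 m and linear speed of each of sample0, sample1, sample2, sample3, sample4 below 0.02 m/s); the robot touches nothing.
It fails at once if a sample bottle is dropped into the tray instead of being set down ((x of sample0 in the frame of tray_floor between -0.04 and 0.04 m and y of sample0 in the frame of tray_floor between -0.08 and 0.08 m and z of sample0 in the frame of tray_floor between 0.004 and 0.024 m and linear speed of sample0 above 0.6 m/s) or (x of sample1 in the frame of tray_floor between -0.04 and 0.04 m and y of sample1 in the frame of tray_floor between -0.08 and 0.08 m and z of sample1 in the frame of tray_floor between 0.004 and 0.024 m and linear speed of sample1 above 0.6 m/s)).
It fails at once if the column is dropped into its stand instead of being set down (x of column_long in the frame of holder_foot between -0.012 and 0.012 m and y of column_long in the frame of holder_foot between -0.024 and 0.024 m and z of column_long in the frame of holder_foot between 0.004 and 0.024 m and linear speed of column_long above 0.6 m/s).
It fails at once if a dropper bottle is pulled out of the crate (z of any of dropper0, dropper1, dropper2, dropper3, dropper4, dropper5, dropper6 in the frame of crate above 0.045 m).
It fails at once if a short column is pulled out of the rack (z of any of column_short0, column_short1 in the frame of column_rack above 0.045 m).
It fails at once if the beaker or the wash bottle is shifted or knocked over (distance of any of beaker, wash_bottle from where it was at the start of the episode above 0.04 m or angle between any of beaker, wash_bottle's own z axis and vertical above 0.6 rad).
Of sample2, sample3, sample4 only 1 to 3 are there at a start; the rules pass over those that are not, and their reading is None.
At some moment in a run one of column_stand may be knocked a few centimetres aside while the robot is not near it.
It also fails if it takes over 210 s, if anything falls off the work surface, if the arm or the gripper's body presses on something with over 40 N, if the wrist force passes 120 N, or if a joint passes its speed limit or range.

## Working session

There is one attempt and no reset: what is moved stays moved. The work goes in short steps, Python scripts to look and compute and a tool call to move; the robot and the scene stay as the last step left them, time stands still between calls to the robot, and variables do not carry over. Pictures are saved under pics/ and viewed, about 12 in all and at most 16, crops included, and the job is handed in when it is done.

Besides the shell and the picture viewer there is one more tool, called after "Call:" by a JSON object that holds its "name" and its "arguments". jog_arm: Moves the arm, as the interface text tells. Its arguments: {"type":"object","properties":{"series":{"type":"array"}},"required":["series"]}

```bash
mkdir -p pics; cat > h.py <<'E'
from cell import *
import numpy as np, cv2
from scipy.spatial.transform import Rotation as R
def pts(d):
    h,w=d["range_z"].shape; f=h/2/np.tan(np.radians(d["fovy"])/2)
    u,v=np.meshgrid(np.arange(w),np.arange(h)); z=d["range_z"].astype(float)
    P=np.stack([(u-d["cx"])/f*z,-(v-d["cy"])/f*z,-z,np.ones_like(z)],-1)
    W=(P@np.array(d["cam_to_world"]).T)[...,:3]; W[z==0]=np.nan
    return W
def save(d,n,crop=None,s=1):
    im=d["img"][...,::-1]
    if crop: a,b,c,e=crop; im=im[b:e,a:c]
    cv2.imwrite(f"pics/{n}.png",cv2.resize(im,None,fx=s,fy=s,interpolation=cv2.INTER_CUBIC))
E
python3 - <<'E'
from h import *
s=read_state(); print({k:np.round(v,3) for k,v in s.items()})
for n in("scene","side"):
    d=get_image(n); save(d,n+"0"); print(n,d["fovy"],d["cx"],d["cy"],[k for k in d],np.round(d["cam_to_world"],3).tolist()); np.savez(n+"0.npz",**{k:v for k,v in d.items()})
E
```

```text
{'clock': np.float64(0.0), 'qpos': array([-1.38 ,  0.629,  0.038,  1.518, -0.027,  0.996, -0.02 ]), 'qd': array([-0.001, -0.001,  0.001, -0.001, -0.   , -0.001,  0.002]), 'tau': array([-1.0000e-03, -5.6339e+01,  1.2260e+00, -1.9343e+01,  1.1000e-02,
        1.1000e-02,  0.0000e+00]), 'eef_pos': array([164.887, 628.122, 255.392]), 'tool_rot': array([-1.571,  1.569, -1.828]), 'force': array([-0.704,  0.095, -0.568]), 'torque': array([-0.007, -0.027, -0.015]), 'width': np.float64(85.446)}
scene 44.30052302310916 313.4565705949689 199.39917442248262 ['img', 'range_z', 'fovy', 'cx', 'cy', 'cam_to_world'] [[0.815, -0.399, 0.42, 1101.692], [0.579, 0.55, -0.602, -815.214], [0.01, 0.734, 0.679, 994.072], [0.0, 0.0, 0.0, 1.0]]
side 55.89453530601974 320.09324626345375 195.1740283936236 ['img', 'range_z', 'fovy', 'cx', 'cy', 'cam_to_world'] [[-0.916, 0.254, -0.311, 233.731], [-0.401, -0.611, 0.683, 709.183], [-0.017, 0.75, 0.661, 796.76], [0.0, 0.0, 0.0, 1.0]]
```

View pics/scene0.png

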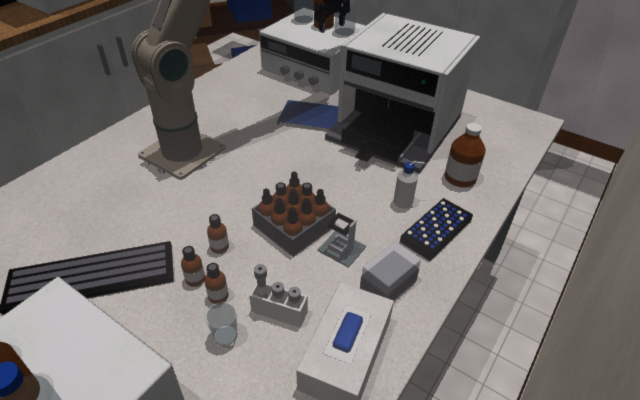

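View pics/side0.png

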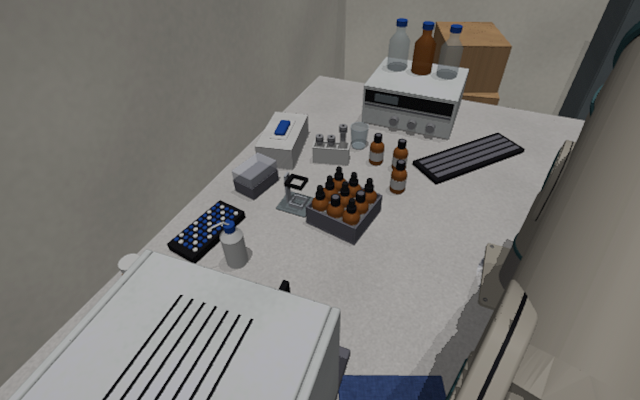

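The scene view shows the sampler at (400,90), the crate at (293,215), three bench bottles at (217,235), (192,265) and (215,283), the rack at (278,300) with the long column in its left cell at (260,278), the stand at (342,240), and the wash bottle and beaker. The next step is a top-down height map plus a crop.

```bash
python3 - <<'E'
from h import *
H=np.zeros((600,800)); C=np.zeros((600,800,3),np.uint8)
# map: col = (x-150) , row=(650-y)... choose x range & y range from data
for n in("scene0","side0"):
    d=dict(np.load(n+".npz")); W=pts(d)
    for (u,v) in ([(293,215),(217,235),(400,185),(370,130),(222,325),(278,300)] if n=="scene0" else [(343,210),(285,288),(235,250)]): print(n,u,v,W[v,u].round())
d=dict(np.load("scene0.npz"))
a=d["img"][150:350,170:430,::-1]; a=cv2.resize(a,None,fx=3,fy=3,interpolation=cv2.INTER_CUBIC); cv2.imwrite("pics/crop1.png",a)
E
```

```text
scene0 293 215 [ 552. -117.  118.]
scene0 217 235 [ 411. -253.   73.]
scene0 400 185 [700. 189.  79.]
scene0 370 130 [479. 399.  59.]
scene0 222 325 [ 567. -413.    5.]
scene0 278 300 [ 655. -312.   60.]
side0 343 210 [490.  -2.  76.]
side0 285 288 [512. 297.  93.]
side0 235 250 [688. 234.  73.]
```

View pics/crop1.png

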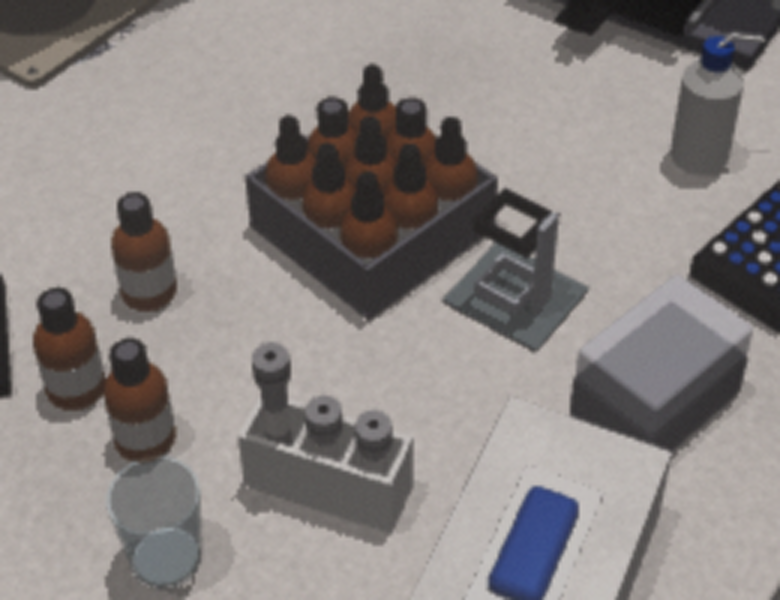

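```bash
cat >> h.py <<'E'
from scipy.cluster.hierarchy import fclusterdata
def clus(Q,t=8,mn=8):
    if len(Q)<2: return
    l=fclusterdata(Q[:,:2],t,criterion="distance",method="single")
    for k in np.unique(l):
        q=Q[l==k]
        if len(q)>=mn:
            (c,r)=cv2.minEnclosingCircle(q[:,:2].astype(np.float32)); (rc,rs,ra)=cv2.minAreaRect(q[:,:2].astype(np.float32))
            print("  n",len(q),"mean",q.mean(0).round(1),"circ",np.round(c,1),round(r,1),"rect",np.round(rc,1),np.round(rs,1),round(ra,1))
E
python3 - <<'E'
from h import *
for n in("scene0","side0"):
    W=pts(dict(np.load(n+".npz"))).reshape(-1,3); W=W[~np.isnan(W[:,0])]
    def sl(nm,x0,x1,y0,y1,z0,z1,t=8):
        q=W[(W[:,0]>x0)&(W[:,0]<x1)&(W[:,1]>y0)&(W[:,1]<y1)&(W[:,2]>z0)&(W[:,2]<z1)]; print(n,nm,len(q)); clus(q,t)
    sl("bench caps",330,560,-420,-180,107,117)
    sl("crate flat caps",400,640,-160,60,114,122,4)
    sl("crate bulbs",400,640,-160,60,129,140,4)
    sl("crate rim",400,660,-200,80,61,68,5)
    sl("long top",540,800,-420,-200,137,150)
    sl("short top",560,800,-420,-200,94,105)
    sl("rack rim",540,800,-420,-200,62,68,6)
    sl("ring",570,800,-200,20,93,103,6)
    sl("post",570,800,-200,20,108,116,6)
    sl("cuplip",570,800,-200,20,10,18,6)
    sl("grip",400,700,200,420,88,100)
    sl("wash",620,800,120,300,100,170)
    sl("beaker",400,700,-480,-330,70,95)
    sl("hood top",300,900,250,800,300,318,30)
E
```

```text
scene0 bench caps 267
  n 79 mean [ 392.9 -238.1  111. ] circ [ 393.  -235.8] 16.1 rect [ 393.2 -237.7] [26.9 26.6] 79.6
  n 98 mean [ 501.5 -356.8  111. ] circ [ 500.1 -356.9] 15.0 rect [ 500.8 -356. ] [25.  29.7] 46.2
  n 90 mean [ 417.9 -352.6  110.9] circ [ 417.3 -351.7] 14.5 rect [ 417.2 -352.4] [25.8 26.9] 30.3
scene0 crate flat caps 212
  n 8 mean [ 553.7 -114.5  118.4] circ [ 553.1 -114. ] 3.2 rect [ 554.1 -114.4] [6.4 3.3] 67.7
  n 15 mean [557.  -69.  118.3] circ [556.2 -66.7] 8.7 rect [556.9 -68.2] [16.8  8.2] 24.8
  n 12 mean [566.4 -17.7 118.1] circ [565.3 -16.3] 8.1 rect [566.3 -17.6] [15.9  6.3] 36.1
  n 11 mean [ 450.8 -100.7  118.1] circ [ 451.9 -100.9] 6.6 rect [451.2 -99.8] [13.2  4.3] 34.4
  n 13 mean [507.6 -61.7 118.4] circ [506.9 -59.6] 6.8 rect [507.1 -59.8] [ 9.4 10.6] 70.5
  n 57 mean [457.  -48.6 117.8] circ [455.8 -47.1] 14.1 rect [457.  -48.4] [25.9 22.2] 20.8
  n 57 mean [514.9  -6.2 117.5] circ [512.9  -6.3] 14.3 rect [514.8  -6.3] [24.  26.5] 24.5
  n 13 mean [469.1  -0.9 117.8] circ [467.2   1.9] 7.6 rect [4.701e+02 4.000e-01] [15.2  6.5] 62.8
scene0 
[... 7914 characters left out ...]
.8  93.7] circ [518.1 291.3] 14.4 rect [517.5 291.4] [15.5 28.6] 6.1
  n 66 mean [686.  226.5  94.3] circ [689.8 222.3] 23.4 rect [685.8 224.2] [46.7 12.3] 64.7
side0 wash 386
  n 386 mean [702.5 222.2 120.4] circ [712.5 220.2] 35.6 rect [706.6 224.5] [70.3 45.4] 54.0
side0 beaker 293
  n 128 mean [ 587.9 -425.3   77.7] circ [ 588.6 -424.8] 36.2 rect [ 587.8 -426. ] [63.9 70.1] 4.0
  n 77 mean [ 416.6 -338.7   80.5] circ [ 418.4 -345. ] 19.6 rect [ 418.1 -340.8] [37.8 23.7] 10.2
  n 88 mean [ 496.4 -343.4   80. ] circ [ 498.2 -351.3] 22.2 rect [ 496.5 -346. ] [44.3 28.2] 18.3
side0 hood top 32488
  n 32488 mean [512.2 546.6 308.7] circ [501.2 560.6] 214.8 rect [501.1 560.3] [350.4 256.4] 3.7
```

```bash
cat >> h.py <<'E'
def go(x,y,z,jaw,s=None):
    """print turn and following shift (tool axes) to reach tool-down pose; jaw deg = world heading of tool y (mod 180)"""
    s=s or read_state(); Rc=R.from_euler("xyz",s["tool_rot"]); best=None
    for a in(jaw,jaw+180):
        j=np.radians(a); yv=np.array([np.cos(j),np.sin(j),0]); xv=np.array([0,0,-1.]); M=np.stack([xv,yv,np.cross(xv,yv)],1)
        rv=np.degrees((Rc.inv()*R.from_matrix(M)).as_rotvec())
        if best is None or np.linalg.norm(rv)<np.linalg.norm(best[0]): best=(rv,M)
    rv,M=best; d=np.array([x,y,z])-s["eef_pos"]
    print("at",s["eef_pos"].round(1),"w",round(float(s["width"]),1),"q7",round(s["qpos"][6],2),"turn",rv.round(1),"shift(before turn)",Rc.inv().apply(d).round(1),"shift(after)",(M.T@d).round(1))
def jawhead(s=None):
    s=s or read_state(); y=R.from_euler("xyz",s["tool_rot"]).apply([0,1,0]); return np.degrees(np.arctan2(y[1],y[0]))
E
python3 - <<'E'
from h import *
print(jawhead()); go(230,350,240,3.85); go(518,289,240,3.85)
E
```

```text
75.29004791251025
at [164.9 628.2 255.5] w 85.4 q7 -0.02 turn [71.4  0.1  0.1] shift(before turn) [  15.9 -252.6  133.6] shift(after) [ 15.5  46.3 282. ]
at [164.9 628.2 255.5] w 85.4 q7 -0.02 turn [71.4  0.1  0.1] shift(before turn) [  15.9 -238.4  427.7] shift(after) [ 15.5 329.5 362.2]
```

Call:
{"name": "jog_arm", "arguments": {"series": [[[0, 0, 0], [2, -32, 17], 0], [[0, 0, 0], [2, -32, 17], 0], [[0, 0, 0], [2, -32, 17], 0], [[0, 0, 0], [2, -32, 17], 0], [[0, 0, 0], [2, -32, 17], 0], [[0, 0, 0], [2, -32, 17], 0], [[0, 0, 0], [2, -32, 17], 0], [[0, 0, 0], [2, -32, 17], 0]]}}

```text
clock: 1.1
eef_pos: [231.7, 345.2, 240.1]
tool_rot: [-1.66, 1.57, -1.916]
force: [0.2, -0.4, 0.1]
width: 42.3
```

Call:
{"name": "jog_arm", "arguments": {"series": [[[9, 0, 0], [0, 0, 0], 0], [[9, 0, 0], [0, 0, 0], 0], [[9, 0, 0], [0, 0, 0], 0], [[9, 0, 0], [0, 0, 0], 0], [[9, 0, 0], [0, 0, 0], 0], [[9, 0, 0], [0, 0, 0], 0], [[9, 0, 0], [0, 0, 0], 0], [[8.4, 0, 0], [0, 0, 0], 0]]}}

```text
clock: 2.1
eef_pos: [231.4, 346.4, 240.2]
tool_rot: [-0.663, 1.57, -2.171]
force: [0.5, -0.9, -0.2]
width: 42.8
```

```bash
python3 - <<'E'
from h import *
go(518,289,140,3.85)
E
```

```text
at [231.4 346.4 240.2] w 42.8 q7 -0.75 turn [-0.2  0.   0. ] shift(before turn) [100.1 282.4  75.3] shift(after) [100.2 282.1  76.5]
```

Call:
{"name": "jog_arm", "arguments": {"series": [[[0, 0, 0], [10, 47, 13], 0], [[0, 0, 0], [10, 47, 13], 0], [[0, 0, 0], [10, 47, 13], 0], [[0, 0, 0], [10, 47, 13], 0], [[0, 0, 0], [10, 47, 13], 0], [[0, 0, 0], [10, 47, 11], 0], [[0, 0, 0], [0, 0, 0], 0]]}}

```text
clock: 2.98
eef_pos: [521.5, 287.2, 179.1]
tool_rot: [0.638, 1.568, -0.869]
force: [-1.4, -0.6, -0.2]
width: 42.6
```

```bash
python3 - <<'E'
from h import *
go(518,289,92,3.85)
d=get_image("wrist"); save(d,"w1"); W=pts(d)
q=W.reshape(-1,3); q=q[~np.isnan(q[:,0])]
q=q[(abs(q[:,0]-518)<70)&(abs(q[:,1]-289)<70)&(q[:,2]>88)&(q[:,2]<100)]; clus(q)
E
```

```text
at [521.5 287.2 179.1] w 42.6 q7 -0.23 turn [-0.2  0.1 -0.1] shift(before turn) [87.1 -3.6 -2.2] shift(after) [87.1 -3.4 -2. ]
  n 864 mean [517.9 291.6  95. ] circ [517.6 290.2] 14.7 rect [517.7 290.5] [15.5 27.2] 3.8
```

View pics/w1.png

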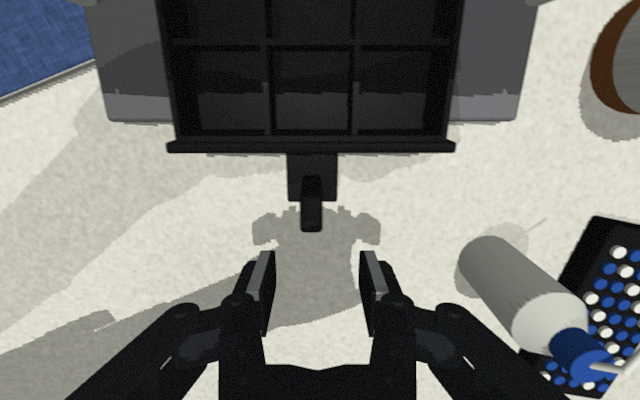

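The wrist view shows the tray grip at (311,205), just ahead of the open jaws, and the six tray places behind it. The measured grip centre is (517.7, 290.5) at 3.8°, which agrees with the scene estimate. Next: descend, close and pull.

Call:
{"name": "jog_arm", "arguments": {"series": [[[0, 0, 0], [30, -1.7, -1.5], 0], [[0, 0, 0], [30, -2, -1.5], 0], [[0, 0, 0], [27, 0, 0], 0], [[0, 0, 0], [0, 0, 0], 0.3], [[0, 0, 0], [0, 0, 0], 1], [[0, 0, 0], [0, 0, 0], 1], [[0, 0, 0], [0, 0, 0], 1]]}}

```text
clock: 3.9
eef_pos: [517.6, 293.3, 94.5]
tool_rot: [1.754, 1.563, 0.25]
force: [7.9, 1.3, -11.5]
width: 14.7
```

Call:
{"name": "jog_arm", "arguments": {"series": [[[0, 0, 0], [0, 0, 10], 1], [[0, 0, 0], [0, 0, 18], 1], [[0, 0, 0], [0, 0, 18], 1], [[0, 0, 0], [0, 0, 18], 1], [[0, 0, 0], [0, 0, 18], 1], [[0, 0, 0], [0, 0, 18], 1], [[0, 0, 0], [0, 0, 15], 1], [[0, 0, 0], [0, 0, 0], 1]]}}

```text
clock: 4.9
eef_pos: [525.0, 176.4, 94.5]
tool_rot: [1.45, 1.564, -0.055]
force: [7.2, -1.9, -10.6]
width: 14.7
```

Call:
{"name": "jog_arm", "arguments": {"series": [[[0, 0, 0], [0, 0, 6], 1], [[0, 0, 0], [0, 0, 6], 1], [[0, 0, 0], [0, 0, 5], 1], [[0, 0, 0], [0, 0, 4], 1], [[0, 0, 0], [0, 0, 0], 1]]}}

```text
clock: 5.52
eef_pos: [525.4, 170.8, 94.5]
tool_rot: [2.684, 1.554, 1.189]
force: [5.9, 26.6, -16.5]
width: 15.2
```

Call:
{"name": "jog_arm", "arguments": {"series": [[[0, 0, 0], [0, 0, 4], 1], [[0, 0, 0], [0, 0, 0], 1]]}}

```text
clock: 5.78
eef_pos: [525.4, 170.6, 94.5]
tool_rot: [2.756, 1.55, 1.264]
force: [5.3, 35.5, -17.2]
width: 14.8
```

Call:
{"name": "jog_arm", "arguments": {"series": [[[0, 0, 0], [0, 0, -12], 1], [[0, 0, 0], [0, 0, -4], 0], [[0, 0, 0], [0, 0, 0], 0], [[0, 0, 0], [-20, 0, 0], 0], [[0, 0, 0], [-40, 0, 0], 0], [[0, 0, 0], [-50, 0, 0], 0], [[0, 0, 0], [-50, 0, 0], 0], [[0, 0, 0], [-40, 0, 0], 0]]}}

```text
clock: 6.78
eef_pos: [522.6, 167.6, 296.1]
tool_rot: [1.82, 1.569, 0.315]
force: [-0.3, 1.2, 0.1]
width: 42.5
```

```bash
python3 - <<'E'
from h import *
s=read_state(); print(jawhead(s)); go(525,170,290,3.85)
d=get_image("wrist"); save(d,"w2"); W=pts(d); np.savez("w2.npz",**d)
q=W.reshape(-1,3); q=q[~np.isnan(q[:,0])]
def b(x0,x1,y0,y1,z0,z1,t=6):
    m=(q[:,0]>x0)&(q[:,0]<x1)&(q[:,1]>y0)&(q[:,1]<y1)&(q[:,2]>z0)&(q[:,2]<z1); print(z0,z1,m.sum()); clus(q[m][::3],t,15)
b(480,570,120,200,90,100); b(380,680,180,420,66,80)
for z in range(20,100,4): print(z,((q[:,2]>z)&(q[:,2]<=z+4)&(q[:,0]>420)&(q[:,0]<640)&(q[:,1]>200)&(q[:,1]<380)).sum(),end="; ")
E
```

```text
3.7722285965556828
at [522.6 167.6 296.1] w 42.5 q7 -0.11 turn [-0.1 -0.  -0.1] shift(before turn) [ 6.1  2.6 -2.2] shift(after) [ 6.1  2.6 -2.2]
90 100 386
  n 129 mean [525.8 168.9  95.1] circ [525.3 168.2] 14.6 rect [526.1 167.9] [13.8 28.3] 4.7
66 80 5934
  n 34 mean [679.1 213.   73.5] circ [679.9 213.1] 9.6 rect [679.  213.1] [ 1.7 19.1] 0.3
  n 1935 mean [520.1 253.2  73.7] circ [520.  266.7] 115.3 rect [519.4 271. ] [203.1 126.8] 3.5
20 0; 24 0; 28 294; 32 16394; 36 543; 40 462; 44 661; 48 386; 52 301; 56 484; 60 423; 64 430; 68 2085; 72 1368; 76 2091; 80 38; 84 0; 88 0; 92 0; 96 0;
```

View pics/w2.png

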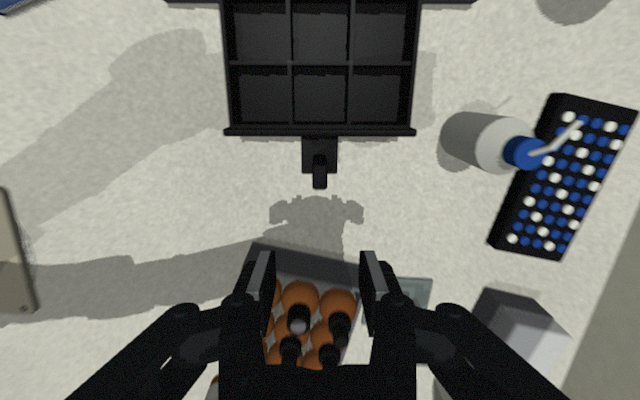

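The wrist view from above shows the tray out, with the divider crossings at (291,64) and (349,64), and the grip at (319,172). Below it is the crate with its bottles.

```bash
python3 - <<'E'
from h import *
d=dict(np.load("w2.npz")); W=pts(d)
T=np.array(d["cam_to_world"]); f=200/np.tan(np.radians(d["fovy"])/2)
def ray(u,v,z):
    r=T[:3,:3]@np.array([(u-d["cx"])/f,-(v-d["cy"])/f,-1]); o=T[:3,3]; return (o+r*(z-o[2])/r[2]).round(1)
print(ray(291,64,70),ray(349,64,70),ray(290.5,64,70))
q=W.reshape(-1,3); q=q[~np.isnan(q[:,0])]
a=np.radians(3.8); ex=np.array([-np.sin(a),np.cos(a)]); ey=np.array([-np.cos(a),-np.sin(a)])
g=np.array([525.7,168.1]); L=np.c_[(q[:,:2]-g)@ex,(q[:,:2]-g)@ey]
m=(q[:,2]>66)&(q[:,2]<73)&(abs(L[:,1])<110)&(L[:,0]>30)&(L[:,0]<190)
print("x hist",[(k,c) for k,c in zip(range(30,190,3),np.histogram(L[m,0],np.arange(30,193,3))[0])])
print("y hist",[(k,c) for k,c in zip(range(-110,110,3),np.histogram(L[m,1],np.arange(-110,113,3))[0])])
E
```

```text
[490.1 276.1  70. ] [548.7 279.9  70. ] [489.6 276.   70. ]
x hist [(30, np.int64(0)), (33, np.int64(0)), (36, np.int64(0)), (39, np.int64(0)), (42, np.int64(0)), (45, np.int64(3)), (48, np.int64(1)), (51, np.int64(195)), (54, np.int64(26)), (57, np.int64(29)), (60, np.int64(36)), (63, np.int64(35)), (66, np.int64(36)), (69, np.int64(35)), (72, np.int64(35)), (75, np.int64(36)), (78, np.int64(34)), (81, np.int64(34)), (84, np.int64(37)), (87, np.int64(39)), (90, np.int64(39)), (93, np.int64(45)), (96, np.int64(36)), (99, np.int64(36)), (102, np.int64(37)), (105, np.int64(40)), (108, np.int64(265)), (111, np.int64(568)), (114, np.int64(42)), (117, np.int64(38)), (120, np.int64(44)), (123, np.int64(40)), (126, np.int64(31)), (129, np.int64(42)), (132, np.int64(39)), (135, np.int64(45)), (138, np.int64(49)), (141, np.int64(44)), (144, np.int64(50)), (147, np.int64(42)), (150, np.int64(45)), (153, np.int64(44)), (156, np.int64(41)), (159, np.int64(39)), (162, np.int64(51)), (165, np.int64(25)), (168, np.int64(0)), (171, np.int64(0)), (174, np.int64(0)), (177, np.int64(0)), (180, np.int64
[... 886 characters left out ...]
 (7, np.int64(15)), (10, np.int64(16)), (13, np.int64(17)), (16, np.int64(18)), (19, np.int64(18)), (22, np.int64(18)), (25, np.int64(18)), (28, np.int64(326)), (31, np.int64(201)), (34, np.int64(18)), (37, np.int64(18)), (40, np.int64(18)), (43, np.int64(19)), (46, np.int64(17)), (49, np.int64(18)), (52, np.int64(18)), (55, np.int64(18)), (58, np.int64(18)), (61, np.int64(16)), (64, np.int64(19)), (67, np.int64(17)), (70, np.int64(17)), (73, np.int64(19)), (76, np.int64(18)), (79, np.int64(18)), (82, np.int64(17)), (85, np.int64(17)), (88, np.int64(221)), (91, np.int64(12)), (94, np.int64(0)), (97, np.int64(0)), (100, np.int64(0)), (103, np.int64(0)), (106, np.int64(0)), (109, np.int64(0))]
```

```bash
python3 - <<'E'
from h import *
d=dict(np.load("w2.npz")); W=pts(d); print("cam",np.round(d["cam_to_world"][:3,3]))
q=W.reshape(-1,3); q=q[~np.isnan(q[:,0])]
def b(x0,x1,y0,y1,z0,z1,t=4):
    m=(q[:,0]>x0)&(q[:,0]<x1)&(q[:,1]>y0)&(q[:,1]<y1)&(q[:,2]>z0)&(q[:,2]<z1); print(z0,z1,m.sum()); clus(q[m],t,10)
b(400,620,-150,60,115,123); b(400,620,-150,60,130,140)
go(513,-4,230,35.5)
E
```

```text
cam [517. 251. 414.]
115 123 588
  n 71 mean [552.4 -55.4 119.1] circ [553.  -59.7] 8.7 rect [552.5 -56.7] [17.2  8. ] 10.2
  n 66 mean [560.5  -5.8 119.1] circ [561.4 -10.6] 8.8 rect [560.7  -7.1] [17.6  8.2] 11.0
  n 380 mean [512.3  -2.9 117.5] circ [512.2  -4.2] 14.4 rect [512.4  -3.6] [26.7 27. ] 34.7
  n 71 mean [504.  -47.1 119. ] circ [503.6 -53.1] 9.1 rect [503.7 -48.8] [ 9.1 18.2] 88.2
130 140 177
  n 37 mean [504.2 -48.1 131.2] circ [503.8 -50.4] 7.1 rect [504.3 -47.7] [ 5.8 14.2] 80.9
  n 139 mean [561.5 -11.3 132.2] circ [562.5 -12.2] 9.3 rect [561.7 -12.1] [16.2 15.8] 59.3
at [525.2 168.1 300.9] w 42.7 q7 -0.11 turn [-31.7  -0.   -0.6] shift(before turn) [ 70.1 -24.1 171.1] shift(after) [  70.9 -109.8  133. ]
```

Call:
{"name": "jog_arm", "arguments": {"series": [[[-10.6, 0, 0], [0, 0, 0], 0], [[-10.6, 0, 0], [0, 0, 0], 0], [[-10.5, 0, 0], [0, 0, 0], 0], [[0, 0, 0], [18, -28, 34], 0], [[0, 0, 0], [18, -28, 34], 0], [[0, 0, 0], [18, -28, 34], 0], [[0, 0, 0], [17, -26, 31], 0], [[0, 0, 0], [0, 0, 0], 0]]}}

```text
clock: 7.82
eef_pos: [508.6, -8.3, 221.6]
tool_rot: [-1.526, 1.567, -2.484]
force: [-0.0, 1.3, 0.0]
width: 42.9
```

```bash
python3 - <<'E'
from h import *
go(512.3,-4,119,35.5)
E
```

```text
at [508.6  -8.3 221.6] w 42.9 q7 0.71 turn [-0.4  0.   0.2] shift(before turn) [102.6   5.9  -1.4] shift(after) [102.6   5.5  -1.3]
```

Call:
{"name": "jog_arm", "arguments": {"series": [[[0, 0, 0], [25, 5.5, -1.3], 0], [[0, 0, 0], [25, 0, 0], 0], [[0, 0, 0], [20, 0, 0], 0], [[0, 0, 0], [0, 0, 0], 0], [[0, 0, 0], [0, 0, 0], 0]]}}

```text
clock: 8.45
eef_pos: [514.7, 1.2, 153.2]
tool_rot: [1.084, 1.569, 0.135]
force: [0.1, -0.2, 0.3]
width: 42.8
```

```bash
python3 - <<'E'
from h import *
go(512.3,-4,119,35.5)
E
```

```text
at [514.7   1.2 153.2] w 42.8 q7 0.73 turn [ 0.1  0.  -0.1] shift(before turn) [34.2 -5.   2.8] shift(after) [34.2 -5.   2.8]
```

Call:
{"name": "jog_arm", "arguments": {"series": [[[0, 0, 0], [0, -5, 2.8], 0], [[0, 0, 0], [12, 0, 0], 0], [[0, 0, 0], [12, 0, 0], 0], [[0, 0, 0], [10, 0, 0], 0], [[0, 0, 0], [0, 0, 0], 0], [[0, 0, 0], [0, 0, 0], 0]]}}

```text
clock: 9.2
eef_pos: [511.9, -4.2, 118.2]
tool_rot: [-1.985, 1.571, -2.935]
force: [0.3, -0.4, -0.2]
width: 42.7
```

Call:
{"name": "jog_arm", "arguments": {"series": [[[0, 0, 0], [0, 0, 0], 0.5], [[0, 0, 0], [0, 0, 0], 1], [[0, 0, 0], [0, 0, 0], 1], [[0, 0, 0], [-5, 0, 0], 1], [[0, 0, 0], [-15, 0, 0], 1], [[0, 0, 0], [0, 0, 0], 1]]}}

```text
clock: 9.95
eef_pos: [512.2, -4.3, 139.5]
tool_rot: [0.962, 1.569, 0.013]
force: [-1.1, -0.1, -1.6]
width: 26.2
```

```bash
python3 - <<'E'
from h import *
s=read_state(); print(s["force"].round(1)); go(512.3,-4,230,35.5)
E
```

```text
[-1.1 -0.1 -1.6]
at [512.2  -4.3 139.5] w 26.2 q7 0.75 turn [ 0.1  0.1 -0.1] shift(before turn) [-90.5   0.4  -0.1] shift(after) [-90.5   0.2  -0.2]
```

Call:
{"name": "jog_arm", "arguments": {"series": [[[0, 0, 0], [-25, 0, 0], 1], [[0, 0, 0], [-35, 0, 0], 1], [[0, 0, 0], [-25, 0, 0], 1], [[-8.2, 0, 0], [0, 0, 0], 1], [[-8.2, 0, 0], [0, 0, 0], 1], [[-8.2, 0, 0], [0, 0, 0], 1], [[0, 0, 0], [0, 20, -11], 1], [[0, 0, 0], [0, 36, -20], 1]]}}

```text
clock: 10.95
eef_pos: [512.5, 58.3, 223.3]
tool_rot: [-1.52, 1.569, -2.045]
force: [0.9, 0.8, -2.5]
width: 26.3
```

Call:
{"name": "jog_arm", "arguments": {"series": [[[0, 0, 0], [0, 39, -22], 1], [[0, 0, 0], [0, 39, -22], 1], [[0, 0, 0], [0, 39, -22], 1], [[0, 0, 0], [0, 39, -22], 1], [[0, 0, 0], [0, 36, -20], 1], [[0, 0, 0], [0, 20, -11], 1], [[0, 0, 0], [0, 0, 0], 1], [[0, 0, 0], [0, 0, 0], 1]]}}

```text
clock: 11.95
eef_pos: [515.2, 300.3, 223.1]
tool_rot: [-1.274, 1.568, -1.796]
force: [-0.1, -0.7, -2.0]
width: 26.1
```

```bash
python3 - <<'E'
from h import *
s=read_state(); print(s["force"].round(1)); go(517.3,309.7,147,60)
E
```

```text
[-0.1 -0.7 -2. ]
at [515.2 300.3 223.1] w 26.1 q7 0.53 turn [0.1 0.  0.1] shift(before turn) [76.1  9.3 -2.9] shift(after) [76.1  9.2 -2.9]
```

Call:
{"name": "jog_arm", "arguments": {"series": [[[0, 0, 0], [5, 9.2, -2.9], 1], [[0, 0, 0], [25, 0, 0], 1], [[0, 0, 0], [25, 0, 0], 1], [[0, 0, 0], [14, 0, 0], 1], [[0, 0, 0], [5, 0, 0], 1], [[0, 0, 0], [2, 0, 0], 1], [[0, 0, 0], [0, 0, 0], 1], [[0, 0, 0], [0, 0, 0], 1]]}}

```text
clock: 12.95
eef_pos: [517.4, 312.5, 148.0]
tool_rot: [1.118, 1.569, 0.597]
force: [0.7, 0.1, -0.9]
width: 26.3
```

Call:
{"name": "jog_arm", "arguments": {"series": [[[0, 0, 0], [0, -2.4, 1.4], 1], [[0, 0, 0], [1.5, 0, 0], 1], [[0, 0, 0], [0, 0, 0], 1], [[0, 0, 0], [0, 0, 0], 1]]}}

```text
clock: 13.45
eef_pos: [517.4, 309.1, 146.8]
tool_rot: [0.481, 1.57, -0.04]
force: [-0.7, -1.0, 5.0]
width: 26.3
```

Call:
{"name": "jog_arm", "arguments": {"series": [[[0, 0, 0], [0, 0, 0], 0.4], [[0, 0, 0], [0, 0, 0], 0], [[0, 0, 0], [0, 0, 0], 0], [[0, 0, 0], [-20, 0, 0], 0], [[0, 0, 0], [-40, 0, 0], 0], [[8.2, 0, 0], [0, 0, 0], 0], [[8.2, 0, 0], [0, 0, 0], 0], [[8.2, 0, 0], [0, 0, 0], 0]]}}

```text
clock: 14.45
eef_pos: [516.9, 309.6, 205.8]
tool_rot: [2.476, 1.571, 1.522]
force: [0.4, -0.0, 0.0]
width: 42.9
```

```bash
python3 - <<'E'
from h import *
go(454.3,-45.4,205,35.5)
d=get_image("wrist"); save(d,"w3"); q=pts(d).reshape(-1,3); q=q[~np.isnan(q[:,0])]
m=(abs(q[:,0]-517)<100)&(abs(q[:,1]-310)<60)&(q[:,2]>140)&(q[:,2]<152); clus(q[m],4,10)
E
```

```text
at [516.9 309.6 205.8] w 42.9 q7 0.18 turn [-0.2 -0.  -0. ] shift(before turn) [   0.7 -256.4  253.5] shift(after) [   0.8 -257.2  252.7]
  n 1477 mean [516.7 309.8 145.7] circ [517.4 308.7] 14.0 rect [517.4 309.1] [27.3 27.3] 52.7
```

Call:
{"name": "jog_arm", "arguments": {"series": [[[0, 0, 0], [0, -25, 25], 0], [[0, 0, 0], [0, -37, 36], 0], [[0, 0, 0], [0, -37, 36], 0], [[0, 0, 0], [0, -37, 36], 0], [[0, 0, 0], [0, -37, 36], 0], [[0, 0, 0], [0, -37, 36], 0], [[0, 0, 0], [0, -32, 32], 0], [[0, 0, 0], [0, -15, 16], 0]]}}

```text
clock: 15.5
eef_pos: [454.6, -48.6, 206.0]
tool_rot: [-0.5, 1.57, -1.452]
force: [0.0, -0.4, -0.2]
width: 42.4
```

Call:
{"name": "jog_arm", "arguments": {"series": [[[0, 0, 0], [25, 0, 0], 0], [[0, 0, 0], [20, 0, 0], 0], [[0, 0, 0], [10, 0, 0], 0], [[0, 0, 0], [0, 0, 0], 0], [[0, 0, 0], [0, 0, 0], 0]]}}

```text
clock: 16.12
eef_pos: [455.7, -45.8, 151.3]
tool_rot: [0.92, 1.57, -0.029]
force: [0.4, 0.7, -0.4]
width: 41.9
```

```bash
python3 - <<'E'
from h import *
go(454.3,-45.4,118.5,35.5)
E
```

```text
at [455.7 -45.8 151.3] w 41.9 q7 0.83 turn [ 0.1  0.  -0. ] shift(before turn) [32.8 -0.9 -1.1] shift(after) [32.8 -0.9 -1.1]
```

Call:
{"name": "jog_arm", "arguments": {"series": [[[0, 0, 0], [12, -0.9, -1.1], 0], [[0, 0, 0], [12, 0, 0], 0], [[0, 0, 0], [9, 0, 0], 0], [[0, 0, 0], [0, 0, 0], 0], [[0, 0, 0], [0, 0, 0], 0.5], [[0, 0, 0], [0, 0, 0], 1], [[0, 0, 0], [0, 0, 0], 1], [[0, 0, 0], [0, 0, 0], 1]]}}

```text
clock: 17.12
eef_pos: [454.1, -45.3, 118.1]
tool_rot: [1.042, 1.57, 0.093]
force: [0.8, 1.4, 2.0]
width: 26.3
```

Call:
{"name": "jog_arm", "arguments": {"series": [[[0, 0, 0], [-5, 0, 0], 1], [[0, 0, 0], [-15, 0, 0], 1], [[0, 0, 0], [-30, 0, 0], 1], [[0, 0, 0], [-40, 0, 0], 1], [[0, 0, 0], [-40, 0, 0], 1], [[0, 0, 0], [-20, 0, 0], 1], [[0, 0, 0], [0, 0, 0], 1]]}}

```text
clock: 18.0
eef_pos: [454.3, -45.5, 269.0]
tool_rot: [0.965, 1.568, 0.016]
force: [-0.1, 0.3, -2.1]
width: 26.4
```

```bash
python3 - <<'E'
from h import *
s=read_state(); print(s["force"].round(1)); go(455.4,305.6,230,60)
E
```

```text
[-0.1  0.3 -2.1]
at [454.3 -45.5 269. ] w 26.4 q7 0.77 turn [-24.4   0.1  -0.1] shift(before turn) [  39.   205.1 -285. ] shift(after) [  39.   304.6 -174.6]
```

Call:
{"name": "jog_arm", "arguments": {"series": [[[-8.1, 0, 0], [0, 0, 0], 1], [[-8.1, 0, 0], [0, 0, 0], 1], [[-8.1, 0, 0], [0, 0, 0], 1], [[0, 0, 0], [0, 20, -11.5], 1], [[0, 0, 0], [0, 37, -21], 1], [[0, 0, 0], [0, 41, -23.5], 1], [[0, 0, 0], [0, 41, -23.5], 1], [[0, 0, 0], [0, 41, -23.5], 1]]}}

```text
clock: 19.0
eef_pos: [454.0, 163.0, 266.3]
tool_rot: [-2.221, 1.568, -2.747]
force: [0.9, -0.2, -1.9]
width: 26.0
```

Call:
{"name": "jog_arm", "arguments": {"series": [[[0, 0, 0], [0, 41, -23.5], 1], [[0, 0, 0], [5, 37, -21], 1], [[0, 0, 0], [15, 28, -16], 1], [[0, 0, 0], [20, 18.6, -11.1], 1], [[0, 0, 0], [25, 0, 0], 1], [[0, 0, 0], [20, 0, 0], 1], [[0, 0, 0], [0, 0, 0], 1], [[0, 0, 0], [0, 0, 0], 1]]}}

```text
clock: 20.0
eef_pos: [455.7, 305.5, 182.6]
tool_rot: [-2.031, 1.57, -2.557]
force: [0.1, 0.3, -2.0]
width: 26.2
```

```bash
python3 - <<'E'
from h import *
go(455.4,305.6,147,60)
E
```

```text
at [455.7 305.5 182.6] w 26.2 q7 0.43 turn [-0.1 -0.   0. ] shift(before turn) [35.6 -0.  -0.3] shift(after) [35.6 -0.1 -0.3]
```

Call:
{"name": "jog_arm", "arguments": {"series": [[[0, 0, 0], [16, 0, 0], 1], [[0, 0, 0], [12, 0, 0], 1], [[0, 0, 0], [6, 0, 0], 1], [[0, 0, 0], [2.5, 0, 0], 1], [[0, 0, 0], [0, 0, 0], 1], [[0, 0, 0], [0, 0, 0], 1]]}}

```text
clock: 20.75
eef_pos: [455.9, 305.8, 146.5]
tool_rot: [1.199, 1.57, 0.673]
force: [0.1, 0.3, -2.8]
width: 26.1
```

Call:
{"name": "jog_arm", "arguments": {"series": [[[0, 0, 0], [0, 0, 0], 0.4], [[0, 0, 0], [0, 0, 0], 0], [[0, 0, 0], [0, 0, 0], 0], [[0, 0, 0], [-20, 0, 0], 0], [[0, 0, 0], [-40, 0, 0], 0], [[0, 0, 0], [-40, 0, 0], 0], [[0, 0, 0], [0, 0, 0], 0], [[0, 0, 0], [0, 0, 0], 0]]}}

```text
clock: 21.75
eef_pos: [455.3, 305.5, 246.1]
tool_rot: [-2.105, 1.57, -2.631]
force: [-0.0, 0.7, -0.2]
width: 42.2
```

```bash
python3 - <<'E'
from h import *
print(read_state()["force"].round(1)); go(391.5,-236.3,210,60); go(391.5,-236.3,210,0)
d=get_image("wrist"); save(d,"w4"); q=pts(d).reshape(-1,3); q=q[~np.isnan(q[:,0])]
m=(abs(q[:,0]-487)<100)&(abs(q[:,1]-300)<70)&(q[:,2]>138)&(q[:,2]<152); clus(q[m][::2],4,10)
d=get_image("scene"); q=pts(d).reshape(-1,3); q=q[~np.isnan(q[:,0])]
m=(abs(q[:,0]-440)<100)&(abs(q[:,1]+290)<120)&(q[:,2]>107)&(q[:,2]<117); clus(q[m],8,10)
m=(abs(q[:,0]-660)<90)&(abs(q[:,1]+49)<90)&(q[:,2]>93)&(q[:,2]<103); clus(q[m],8,30)
E
```

```text
[-0.   0.7 -0.2]
at [455.3 305.5 246.1] w 42.2 q7 0.43 turn [-0.1 -0.   0. ] shift(before turn) [  36.2 -500.6  216.6] shift(after) [  36.1 -501.1  215.6]
at [455.3 305.5 246.1] w 42.2 q7 0.43 turn [59.9 -0.   0. ] shift(before turn) [  36.2 -500.6  216.6] shift(after) [ 36.1 -63.8 541.8]
  n 538 mean [454.4 305.6 145.6] circ [455.4 304.9] 13.9 rect [455.3 305.2] [27.1 27.2] 9.2
  n 215 mean [512.  303.7 145.1] circ [516.  307.3] 13.5 rect [513.  302.3] [12.5 27. ] 58.6
  n 81 mean [ 393.1 -237.9  110.9] circ [ 392.4 -237.1] 15.1 rect [ 391.8 -237.5] [27.9 26.2] 6.1
  n 93 mean [ 418.6 -353.3  111.4] circ [ 417.2 -353.6] 14.5 rect [ 418.2 -353.3] [25.3 28.7] 22.1
  n 103 mean [ 501.8 -357.2  111.1] circ [ 500.5 -355.9] 14.6 rect [ 500.9 -356.4] [26.5 26.8] 67.8
  n 194 mean [657.9 -52.8  97.6] circ [656.5 -50.6] 37.2 rect [658.9 -50. ] [64.5 50.9] 1.3
```

Call:
{"name": "jog_arm", "arguments": {"series": [[[0, 0, 0], [0, -22, 9.5], 0], [[0, 0, 0], [0, -41, 17.5], 0], [[0, 0, 0], [0, -46, 20], 0], [[0, 0, 0], [0, -46, 20], 0], [[0, 0, 0], [0, -46, 20], 0], [[0, 0, 0], [0, -46, 20], 0], [[0, 0, 0], [0, -46, 20], 0], [[0, 0, 0], [0, -46, 20], 0]]}}

```text
clock: 22.85
eef_pos: [411.9, -62.8, 245.5]
tool_rot: [-2.674, 1.569, 3.084]
force: [0.5, -0.4, -0.9]
width: 42.6
```

Call:
{"name": "jog_arm", "arguments": {"series": [[[0, 0, 0], [0, -46, 20], 0], [[0, 0, 0], [0, -46, 20], 0], [[0, 0, 0], [10, -40, 17], 0], [[0, 0, 0], [20, -30, 12], 0], [[0, 0, 0], [30, 0, 0], 0], [[0, 0, 0], [30, 0, 0], 0], [[0, 0, 0], [0, 0, 0], 0], [[0, 0, 0], [0, 0, 0], 0]]}}

```text
clock: 23.85
eef_pos: [391.3, -236.1, 156.6]
tool_rot: [-2.567, 1.571, -3.092]
force: [1.0, -0.2, 0.0]
width: 42.7
```

```bash
python3 - <<'E'
from h import *
go(391.5,-235.8,112.5,60)
d=get_image("wrist"); save(d,"w5"); q=pts(d).reshape(-1,3); q=q[~np.isnan(q[:,0])]
m=(abs(q[:,0]-440)<100)&(abs(q[:,1]+290)<120)&(q[:,2]>107)&(q[:,2]<117); clus(q[m],4,10)
E
```

```text
at [ 391.3 -236.1  156.6] w 42.7 q7 1.62 turn [-0.1 -0.   0. ] shift(before turn) [44.1  0.4  0.1] shift(after) [44.1  0.4  0. ]
  n 1697 mean [ 389.3 -236.5  111.8] circ [ 390.7 -237. ] 14.3 rect [ 390.2 -237. ] [27.1 27.6] 45.8
```

Call:
{"name": "jog_arm", "arguments": {"series": [[[0, 0, 0], [20, -0.8, 0], 0], [[0, 0, 0], [16, 0, 0], 0], [[0, 0, 0], [8, 0, 0], 0], [[0, 0, 0], [0, 0, 0], 0], [[0, 0, 0], [0, 0, 0], 0.5], [[0, 0, 0], [0, 0, 0], 1], [[0, 0, 0], [0, 0, 0], 1], [[0, 0, 0], [0, 0, 0], 1]]}}

```text
clock: 24.9
eef_pos: [391.2, -236.9, 113.2]
tool_rot: [0.142, 1.569, -0.383]
force: [-0.4, 0.9, 5.9]
width: 26.2
```

Call:
{"name": "jog_arm", "arguments": {"series": [[[0, 0, 0], [-8, 0, 0], 1], [[0, 0, 0], [-25, 0, 0], 1], [[0, 0, 0], [-40, 0, 0], 1], [[0, 0, 0], [-45, 0, 0], 1], [[0, 0, 0], [-35, 0, 0], 1], [[0, 0, 0], [0, 0, 0], 1]]}}

```text
clock: 25.65
eef_pos: [391.9, -237.5, 267.9]
tool_rot: [0.061, 1.565, -0.465]
force: [0.4, 0.3, -2.1]
width: 26.1
```

```bash
python3 - <<'E'
from h import *
print(read_state()["force"].round(1)); go(579.2,313.8,230,60)
E
```

```text
[ 0.4  0.3 -2.1]
at [ 391.9 -237.5  267.9] w 26.1 q7 1.6 turn [-0.1  0.3 -0. ] shift(before turn) [  37.4  570.9 -114.9] shift(after) [  37.9  571.1 -113.4]
```

Call:
{"name": "jog_arm", "arguments": {"series": [[[0, 0, 0], [0, 20, -4], 1], [[0, 0, 0], [0, 37, -7.4], 1], [[0, 0, 0], [0, 47, -9.4], 1], [[0, 0, 0], [0, 47, -9.4], 1], [[0, 0, 0], [0, 47, -9.4], 1], [[0, 0, 0], [0, 47, -9.4], 1], [[0, 0, 0], [0, 47, -9.4], 1], [[0, 0, 0], [0, 47, -9.4], 1]]}}

```text
clock: 26.65
eef_pos: [501.5, 91.7, 263.9]
tool_rot: [-2.34, 1.568, -2.866]
force: [0.3, 0.6, -2.0]
width: 26.1
```

Call:
{"name": "jog_arm", "arguments": {"series": [[[0, 0, 0], [0, 47, -9.4], 1], [[0, 0, 0], [0, 47, -9.4], 1], [[0, 0, 0], [0, 47, -9.4], 1], [[0, 0, 0], [0, 43, -8.4], 1], [[0, 0, 0], [10, 30, -6], 1], [[0, 0, 0], [27, 18, -3], 1], [[0, 0, 0], [0, 0, 0], 1], [[0, 0, 0], [0, 0, 0], 1]]}}

```text
clock: 27.65
eef_pos: [578.8, 312.7, 227.7]
tool_rot: [-1.691, 1.569, -2.217]
force: [0.8, -0.7, -1.9]
width: 26.5
```

```bash
python3 - <<'E'
from h import *
go(579.2,313.8,147.3,60)
E
```

```text
at [578.8 312.7 227.7] w 26.5 q7 0.53 turn [-0.2 -0.   0.1] shift(before turn) [80.4  1.3 -0.2] shift(after) [80.4  1.1 -0.2]
```

Call:
{"name": "jog_arm", "arguments": {"series": [[[0, 0, 0], [20, 0.5, 0], 1], [[0, 0, 0], [25, 0, 0], 1], [[0, 0, 0], [18, 0, 0], 1], [[0, 0, 0], [11, 0, 0], 1], [[0, 0, 0], [4, 0, 0], 1], [[0, 0, 0], [2, 0, 0], 1], [[0, 0, 0], [0, 0, 0], 1], [[0, 0, 0], [0, 0, 0], 1]]}}

```text
clock: 28.65
eef_pos: [579.6, 314.7, 148.8]
tool_rot: [1.102, 1.57, 0.577]
force: [-0.4, -0.4, -1.6]
width: 26.1
```

Call:
{"name": "jog_arm", "arguments": {"series": [[[0, 0, 0], [0, 0, 0], 0.4], [[0, 0, 0], [0, 0, 0], 0], [[0, 0, 0], [0, 0, 0], 0], [[0, 0, 0], [-20, 0, 0], 0], [[0, 0, 0], [-40, 0, 0], 0], [[0, 0, 0], [-40, 0, 0], 0], [[0, 0, 0], [0, 0, 0], 0], [[0, 0, 0], [0, 0, 0], 0]]}}

```text
clock: 29.65
eef_pos: [579.0, 314.4, 248.0]
tool_rot: [-2.316, 1.57, -2.842]
force: [-0.8, -0.4, -0.9]
width: 42.5
```

```bash
python3 - <<'E'
from h import *
go(416.5,-351,160,60)
d=get_image("wrist"); save(d,"w6"); q=pts(d).reshape(-1,3); q=q[~np.isnan(q[:,0])]
m=(abs(q[:,0]-517)<100)&(abs(q[:,1]-300)<70)&(q[:,2]>138)&(q[:,2]<152); clus(q[m][::2],4,10)
E
```

```text
at [579.  314.4 248. ] w 42.5 q7 0.53 turn [-0.1 -0.   0. ] shift(before turn) [  88.2 -657.1  193.3] shift(after) [  88.  -657.5  192. ]
  n 819 mean [456.4 305.8 145.6] circ [455.8 305.1] 14.0 rect [455.8 305. ] [27.3 26.9] 58.9
  n 625 mean [517.3 309.2 145.8] circ [517.6 308.6] 13.8 rect [517.6 308.8] [26.7 27.1] 58.1
  n 530 mean [577.5 315.1 145.6] circ [578.7 314.4] 14.1 rect [578.5 314.7] [26.5 26.9] 56.0
```

Call:
{"name": "jog_arm", "arguments": {"series": [[[0, 0, 0], [0, -20, 6], 0], [[0, 0, 0], [0, -40, 11.5], 0], [[0, 0, 0], [0, -50, 14.6], 0], [[0, 0, 0], [0, -50, 14.6], 0], [[0, 0, 0], [0, -50, 14.6], 0], [[0, 0, 0], [0, -50, 14.6], 0], [[0, 0, 0], [0, -50, 14.6], 0], [[0, 0, 0], [0, -50, 14.6], 0]]}}

```text
clock: 30.7
eef_pos: [488.4, -51.2, 247.3]
tool_rot: [-2.627, 1.569, 3.131]
force: [0.2, -0.6, 0.2]
width: 42.8
```

Call:
{"name": "jog_arm", "arguments": {"series": [[[0, 0, 0], [0, -50, 14.6], 0], [[0, 0, 0], [0, -50, 14.6], 0], [[0, 0, 0], [0, -50, 14.6], 0], [[0, 0, 0], [0, -50, 14.6], 0], [[0, 0, 0], [10, -47, 14], 0], [[0, 0, 0], [20, -30, 9], 0], [[0, 0, 0], [28, -20, 5.5], 0], [[0, 0, 0], [30, 0, 0], 0]]}}

```text
clock: 31.7
eef_pos: [414.2, -352.1, 158.4]
tool_rot: [-2.424, 1.569, -2.953]
force: [0.1, 0.4, -0.5]
width: 42.7
```

Call:
{"name": "jog_arm", "arguments": {"series": [[[0, 0, 0], [0, 0, 0], 0], [[0, 0, 0], [0, 0, 0], 0]]}}

```text
clock: 31.95
eef_pos: [416.1, -349.9, 160.5]
tool_rot: [2.454, 1.571, 1.929]
force: [-0.4, -0.6, 0.6]
width: 43.1
```

```bash
python3 - <<'E'
from h import *
d=get_image("wrist"); save(d,"w7"); q=pts(d).reshape(-1,3); q=q[~np.isnan(q[:,0])]
m=(abs(q[:,0]-440)<100)&(abs(q[:,1]+290)<120)&(q[:,2]>107)&(q[:,2]<117); clus(q[m],4,10)
go(416.5,-351,113,60)
E
```

```text
n 1619 mean [ 414.6 -351.7  111.8] circ [ 415.8 -352.2] 14.2 rect [ 415.5 -352.5] [27.3 27.3] 81.9
  n 550 mean [ 494.5 -361.9  111.7] circ [ 497.  -360.4] 13.6 rect [ 495.5 -362.6] [13.9 27. ] 56.6
at [ 416.4 -350.1  161. ] w 43.0 q7 1.75 turn [-0.1  0.1  0. ] shift(before turn) [48.  -0.7  0.5] shift(after) [48.  -0.7  0.5]
```

Call:
{"name": "jog_arm", "arguments": {"series": [[[0, 0, 0], [20, -2, 0.3], 0], [[0, 0, 0], [18, 0, 0], 0], [[0, 0, 0], [10, 0, 0], 0], [[0, 0, 0], [0, 0, 0], 0], [[0, 0, 0], [0, 0, 0], 0.5], [[0, 0, 0], [0, 0, 0], 1], [[0, 0, 0], [0, 0, 0], 1], [[0, 0, 0], [0, 0, 0], 1]]}}

```text
clock: 33.0
eef_pos: [415.7, -352.3, 113.3]
tool_rot: [0.022, 1.569, -0.503]
force: [-0.2, 2.0, 7.0]
width: 26.6
```

Call:
{"name": "jog_arm", "arguments": {"series": [[[0, 0, 0], [-8, 0, 0], 1], [[0, 0, 0], [-25, 0, 0], 1], [[0, 0, 0], [-40, 0, 0], 1], [[0, 0, 0], [-45, 0, 0], 1], [[0, 0, 0], [-35, 0, 0], 1], [[0, 0, 0], [0, 0, 0], 1]]}}

```text
clock: 33.75
eef_pos: [416.1, -353.2, 268.1]
tool_rot: [-0.16, 1.565, -0.686]
force: [-0.3, 1.2, -1.7]
width: 26.4
```

```bash
python3 - <<'E'
from h import *
print(read_state()["force"].round(1)); go(459.6,243.8,230,60)
E
```

```text
[-0.3  1.2 -1.7]
at [ 416.1 -353.2  268.1] w 26.4 q7 1.74 turn [-0.1  0.3  0.1] shift(before turn) [  36.1  538.2 -262.2] shift(after) [  38.1  538.8 -260.8]
```

Call:
{"name": "jog_arm", "arguments": {"series": [[[0, 0, 0], [0, 20, -9.7], 1], [[0, 0, 0], [0, 36, -17.4], 1], [[0, 0, 0], [0, 45, -21.8], 1], [[0, 0, 0], [0, 45, -21.8], 1], [[0, 0, 0], [0, 45, -21.8], 1], [[0, 0, 0], [0, 45, -21.8], 1], [[0, 0, 0], [0, 45, -21.8], 1], [[0, 0, 0], [0, 45, -21.8], 1]]}}

```text
clock: 34.75
eef_pos: [439.9, 11.8, 263.9]
tool_rot: [-2.668, 1.567, 3.091]
force: [1.2, -0.7, -2.2]
width: 26.3
```

Call:
{"name": "jog_arm", "arguments": {"series": [[[0, 0, 0], [0, 45, -21.8], 1], [[0, 0, 0], [0, 45, -21.8], 1], [[0, 0, 0], [0, 45, -21.8], 1], [[0, 0, 0], [0, 40, -19.4], 1], [[0, 0, 0], [10, 25, -12.1], 1], [[0, 0, 0], [27, 12, -5.8], 1], [[0, 0, 0], [0, 0, 0], 1], [[0, 0, 0], [0, 0, 0], 1]]}}

```text
clock: 35.75
eef_pos: [458.7, 243.3, 228.0]
tool_rot: [-1.938, 1.569, -2.464]
force: [-0.3, -0.8, -2.2]
width: 25.8
```

```bash
python3 - <<'E'
from h import *
go(459.6,243.8,147.3,60)
E
```

```text
at [458.7 243.3 228. ] w 25.8 q7 0.48 turn [-0.1 -0.   0.1] shift(before turn) [80.7  1.   0.6] shift(after) [80.7  0.8  0.5]
```

Call:
{"name": "jog_arm", "arguments": {"series": [[[0, 0, 0], [20, 0.5, 0.4], 1], [[0, 0, 0], [25, 0, 0], 1], [[0, 0, 0], [18, 0, 0], 1], [[0, 0, 0], [11, 0, 0], 1], [[0, 0, 0], [4, 0, 0], 1], [[0, 0, 0], [2.5, 0, 0], 1], [[0, 0, 0], [0, 0, 0], 1], [[0, 0, 0], [0, 0, 0], 1]]}}

```text
clock: 36.75
eef_pos: [460.4, 244.5, 148.2]
tool_rot: [1.107, 1.57, 0.581]
force: [0.4, -0.1, -2.7]
width: 25.9
```

Call:
{"name": "jog_arm", "arguments": {"series": [[[0, 0, 0], [0, 0, 0], 0.4], [[0, 0, 0], [0, 0, 0], 0], [[0, 0, 0], [0, 0, 0], 0], [[0, 0, 0], [-20, 0, 0], 0], [[0, 0, 0], [-40, 0, 0], 0], [[0, 0, 0], [-40, 0, 0], 0], [[0, 0, 0], [0, 0, 0], 0], [[0, 0, 0], [0, 0, 0], 0]]}}

```text
clock: 37.75
eef_pos: [459.8, 244.1, 247.4]
tool_rot: [-2.108, 1.57, -2.634]
force: [0.3, -0.8, -0.3]
width: 42.7
```

```bash
python3 - <<'E'
from h import *
go(500,-355.8,160,60)
d=get_image("wrist"); save(d,"w8"); q=pts(d).reshape(-1,3); q=q[~np.isnan(q[:,0])]
m=(abs(q[:,0]-517)<100)&(abs(q[:,1]-280)<70)&(q[:,2]>138)&(q[:,2]<152); clus(q[m][::2],4,10)
E
```

```text
at [459.8 244.1 247.4] w 42.7 q7 0.48 turn [-0.1 -0.   0. ] shift(before turn) [  87.6 -498.7  335.8] shift(after) [  87.4 -499.4  334.8]
  n 605 mean [454.4 304.6 145.7] circ [455.5 304.7] 13.9 rect [455.4 304.6] [26.8 27.4] 41.7
  n 529 mean [459.2 245.  145.6] circ [460.1 244.5] 14.0 rect [460.  244.6] [26.8 27.1] 86.4
  n 474 mean [575.7 313.9 145.2] circ [578.  314.2] 14.4 rect [578.  314.2] [27.5 27.2] 54.2
  n 530 mean [515.5 308.2 145.5] circ [517.2 308.2] 14.2 rect [517.2 308.1] [27.5 27. ] 11.5
```

Call:
{"name": "jog_arm", "arguments": {"series": [[[0, 0, 0], [0, -20, 13.4], 0], [[0, 0, 0], [0, -35, 23.5], 0], [[0, 0, 0], [0, -42, 28.2], 0], [[0, 0, 0], [0, -42, 28.2], 0], [[0, 0, 0], [0, -42, 28.2], 0], [[0, 0, 0], [0, -42, 28.2], 0], [[0, 0, 0], [0, -42, 28.2], 0], [[0, 0, 0], [0, -42, 28.2], 0]]}}

```text
clock: 38.8
eef_pos: [483.6, -126.1, 246.5]
tool_rot: [-2.865, 1.568, 2.893]
force: [0.4, -0.1, -0.1]
width: 42.8
```

Call:
{"name": "jog_arm", "arguments": {"series": [[[0, 0, 0], [0, -42, 28.2], 0], [[0, 0, 0], [0, -42, 28.2], 0], [[0, 0, 0], [0, -42, 28.2], 0], [[0, 0, 0], [10, -35, 23.5], 0], [[0, 0, 0], [20, -20, 13.4], 0], [[0, 0, 0], [30, -11, 7.4], 0], [[0, 0, 0], [27, 0, 0], 0], [[0, 0, 0], [0, 0, 0], 0]]}}

```text
clock: 39.8
eef_pos: [497.4, -354.0, 157.3]
tool_rot: [3.073, 1.563, 2.547]
force: [-0.0, 0.5, 0.7]
width: 42.6
```

Call:
{"name": "jog_arm", "arguments": {"series": [[[0, 0, 0], [0, 0, 0], 0], [[0, 0, 0], [0, 0, 0], 0]]}}

```text
clock: 40.05
eef_pos: [500.3, -355.5, 161.9]
tool_rot: [-0.035, 1.569, -0.56]
force: [0.2, 0.1, 0.1]
width: 42.8
```

```bash
python3 - <<'E'
from h import *
d=get_image("wrist"); save(d,"w9"); q=pts(d).reshape(-1,3); q=q[~np.isnan(q[:,0])]
m=(abs(q[:,0]-480)<100)&(abs(q[:,1]+330)<120)&(q[:,2]>107)&(q[:,2]<117); clus(q[m],4,10)
go(500,-355.8,113,60)
E
```

```text
n 1607 mean [ 498.1 -356.   111.8] circ [ 499.2 -356.4] 14.2 rect [ 498.8 -356.5] [27.3 27.5] 28.4
at [ 500.2 -355.6  161.9] w 42.6 q7 1.63 turn [-0.1  0.1  0. ] shift(before turn) [48.9 -0.3 -0.2] shift(after) [48.9 -0.3 -0.1]
```

Call:
{"name": "jog_arm", "arguments": {"series": [[[0, 0, 0], [20, -1.2, -0.6], 0], [[0, 0, 0], [18, 0, 0], 0], [[0, 0, 0], [10.5, 0, 0], 0], [[0, 0, 0], [0, 0, 0], 0], [[0, 0, 0], [0, 0, 0], 0.5], [[0, 0, 0], [0, 0, 0], 1], [[0, 0, 0], [0, 0, 0], 1], [[0, 0, 0], [0, 0, 0], 1]]}}

```text
clock: 41.1
eef_pos: [498.9, -356.3, 112.8]
tool_rot: [0.03, 1.57, -0.495]
force: [-0.6, 0.8, 2.0]
width: 25.9
```

Call:
{"name": "jog_arm", "arguments": {"series": [[[0, 0, 0], [-8, 0, 0], 1], [[0, 0, 0], [-25, 0, 0], 1], [[0, 0, 0], [-40, 0, 0], 1], [[0, 0, 0], [-45, 0, 0], 1], [[0, 0, 0], [-35, 0, 0], 1], [[0, 0, 0], [0, 0, 0], 1]]}}

```text
clock: 41.85
eef_pos: [499.6, -357.2, 268.5]
tool_rot: [-0.088, 1.565, -0.614]
force: [1.0, 0.3, -0.8]
width: 26.3
```

```bash
python3 - <<'E'
from h import *
print(read_state()["force"].round(1)); go(583.4,252,230,60)
E
```

```text
[ 1.   0.3 -0.8]
at [ 499.6 -357.2  268.5] w 26.3 q7 1.63 turn [-0.1  0.4  0. ] shift(before turn) [  36.8  569.  -233.6] shift(after) [  38.5  569.5 -232.1]
```

Call:
{"name": "jog_arm", "arguments": {"series": [[[0, 0, 0], [0, 20, -8.2], 1], [[0, 0, 0], [0, 36, -14.7], 1], [[0, 0, 0], [0, 46, -18.8], 1], [[0, 0, 0], [0, 46, -18.8], 1], [[0, 0, 0], [0, 46, -18.8], 1], [[0, 0, 0], [0, 46, -18.8], 1], [[0, 0, 0], [0, 46, -18.8], 1], [[0, 0, 0], [0, 46, -18.8], 1]]}}

```text
clock: 42.85
eef_pos: [545.8, 2.4, 263.5]
tool_rot: [-2.772, 1.567, 2.987]
force: [1.4, -0.4, -1.3]
width: 26.0
```

Call:
{"name": "jog_arm", "arguments": {"series": [[[0, 0, 0], [0, 46, -18.8], 1], [[0, 0, 0], [0, 46, -18.8], 1], [[0, 0, 0], [0, 46, -18.8], 1], [[0, 0, 0], [0, 45, -18.3], 1], [[0, 0, 0], [10, 32, -13], 1], [[0, 0, 0], [27, 22, -8.9], 1], [[0, 0, 0], [0, 0, 0], 1], [[0, 0, 0], [0, 0, 0], 1]]}}

```text
clock: 43.85
eef_pos: [582.0, 251.9, 227.5]
tool_rot: [-1.937, 1.568, -2.462]
force: [1.1, -0.8, -2.2]
width: 26.0
```

```bash
python3 - <<'E'
from h import *
go(583.4,252,147,60)
E
```

```text
at [582.  251.9 227.5] w 26.0 q7 0.58 turn [-0.1 -0.1  0.1] shift(before turn) [80.5  1.   1.2] shift(after) [80.5  0.8  1.2]
```

Call:
{"name": "jog_arm", "arguments": {"series": [[[0, 0, 0], [20, 0, 1], 1], [[0, 0, 0], [25, 0, 0], 1], [[0, 0, 0], [18, 0, 0], 1], [[0, 0, 0], [11, 0, 0], 1], [[0, 0, 0], [4, 0, 0], 1], [[0, 0, 0], [2.5, 0, 0], 1], [[0, 0, 0], [0, 0, 0], 1], [[0, 0, 0], [0, 0, 0], 1]]}}

```text
clock: 44.85
eef_pos: [584.1, 252.3, 148.3]
tool_rot: [1.018, 1.57, 0.493]
force: [0.4, -0.2, -1.7]
width: 26.3
```

Call:
{"name": "jog_arm", "arguments": {"series": [[[0, 0, 0], [0, 0, 0], 0.4], [[0, 0, 0], [0, 0, 0], 0], [[0, 0, 0], [0, 0, 0], 0], [[0, 0, 0], [-20, 0, 0], 0], [[0, 0, 0], [-40, 0, 0], 0], [[0, 0, 0], [-40, 0, 0], 0], [[0, 0, 0], [0, 0, 0], 0], [[0, 0, 0], [0, 0, 0], 0]]}}

```text
clock: 45.85
eef_pos: [583.5, 251.9, 247.5]
tool_rot: [-2.193, 1.57, -2.719]
force: [0.2, 0.0, -0.3]
width: 42.9
```

```bash
python3 - <<'E'
from h import *
go(525.7,168.3,160,3.8)
d=get_image("wrist"); save(d,"w10"); q=pts(d).reshape(-1,3); q=q[~np.isnan(q[:,0])]
m=(abs(q[:,0]-517)<100)&(abs(q[:,1]-280)<70)&(q[:,2]>138)&(q[:,2]<152); clus(q[m][::2],4,10)
E
```

```text
at [583.5 251.9 247.5] w 42.9 q7 0.58 turn [56.1 -0.   0. ] shift(before turn) [  87.5 -101.3   -8. ] shift(after) [ 87.5 -63.2  79.6]
  n 532 mean [583.1 252.6 145.6] circ [584. 252.] 13.9 rect [583.9 252. ] [27.2 27.1] 25.1
  n 485 mean [461.7 302.1 145.5] circ [457.4 304. ] 13.5 rect [462.  301.4] [27.  13.3] 60.2
  n 825 mean [461.1 245.2 145.6] circ [461.  244.3] 14.0 rect [460.8 244.6] [26.8 27.4] 27.6
  n 609 mean [577.5 314.  145.7] circ [578.4 314.1] 13.9 rect [578.3 314.1] [26.7 27.1] 45.2
  n 708 mean [517.5 308.4 146. ] circ [517.6 308.3] 13.8 rect [517.5 308. ] [26.9 26.6] 5.1
```

View pics/w10.png

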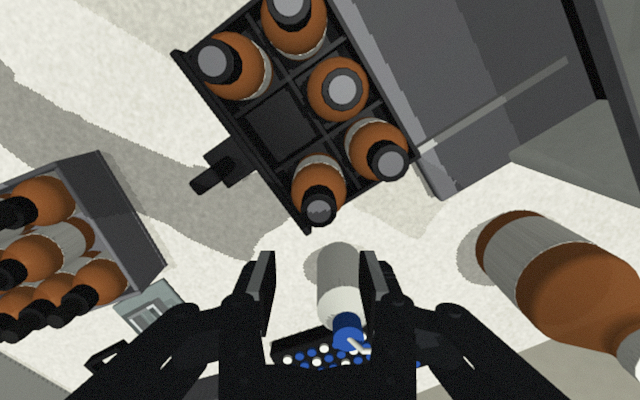

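The view shows all five bottles upright in separate places, with one front-middle place (278,122) empty. The grip is at (213,178). Next is the push home.

Call:
{"name": "jog_arm", "arguments": {"series": [[[9.4, 0, 0], [0, 0, 0], 0], [[9.4, 0, 0], [0, 0, 0], 0], [[9.4, 0, 0], [0, 0, 0], 0], [[9.4, 0, 0], [0, 0, 0], 0], [[9.4, 0, 0], [0, 0, 0], 0], [[9.1, 0, 0], [0, 0, 0], 0], [[0, 0, 0], [0, -31, 40], 0], [[0, 0, 0], [0, -32, 39.6], 0]]}}

```text
clock: 46.9
eef_pos: [524.8, 167.5, 246.1]
tool_rot: [-1.001, 1.568, -2.505]
force: [0.8, -0.7, -1.0]
width: 43.0
```

Call:
{"name": "jog_arm", "arguments": {"series": [[[0, 0, 0], [30, 0, 0], 0], [[0, 0, 0], [40, 0, 0], 0], [[0, 0, 0], [25, 0, 0], 0], [[0, 0, 0], [0, 0, 0], 0], [[0, 0, 0], [0, 0, 0], 0]]}}

```text
clock: 47.52
eef_pos: [526.5, 168.5, 153.0]
tool_rot: [0.619, 1.571, -0.886]
force: [-0.6, -0.3, 0.4]
width: 42.9
```

```bash
python3 - <<'E'
from h import *
go(525.7,168.3,93,3.8)
E
```

```text
at [526.5 168.5 153. ] w 42.9 q7 -0.09 turn [-0.  0. -0.] shift(before turn) [60.  -0.8  0.1] shift(after) [60.  -0.8  0.1]
```

Call:
{"name": "jog_arm", "arguments": {"series": [[[0, 0, 0], [25, -0.8, 0], 0], [[0, 0, 0], [22, 0, 0], 0], [[0, 0, 0], [11, 0, 0], 0], [[0, 0, 0], [0, 0, 0], 0.3], [[0, 0, 0], [0, 0, 0], 1], [[0, 0, 0], [0, 0, 0], 1], [[0, 0, 0], [0, 0, 0], 1], [[0, 0, 0], [0, 0, 0], 1]]}}

```text
clock: 48.52
eef_pos: [525.7, 168.6, 95.8]
tool_rot: [2.151, 1.57, 0.646]
force: [-2.1, -0.1, 6.2]
width: 14.9
```

Call:
{"name": "jog_arm", "arguments": {"series": [[[0, 0, 0], [0, 0, -4], 1], [[0, 0, 0], [0, 0, -8], 1], [[0, 0, 0], [0, 0, -12], 1], [[0, 0, 0], [0, 0, -12], 1], [[0, 0, 0], [0, 0, -12], 1], [[0, 0, 0], [0, 0, -12], 1], [[0, 0, 0], [0, 0, -12], 1], [[0, 0, 0], [0, 0, -12], 1]]}}

```text
clock: 49.52
eef_pos: [520.4, 251.5, 95.8]
tool_rot: [0.734, 1.57, -0.772]
force: [-1.9, -4.3, 4.8]
width: 14.8
```

Call:
{"name": "jog_arm", "arguments": {"series": [[[0, 0, 0], [0, 0, -12], 1], [[0, 0, 0], [0, 0, -12], 1], [[0, 0, 0], [0, 0, -10], 1], [[0, 0, 0], [0, 0, -8], 1], [[0, 0, 0], [0, 0, -5], 1], [[0, 0, 0], [0, 0, -3], 1], [[0, 0, 0], [0, 0, 0], 1], [[0, 0, 0], [0, 0, 0], 1]]}}

```text
clock: 50.52
eef_pos: [517.1, 302.3, 95.9]
tool_rot: [2.004, 1.569, 0.499]
force: [-0.5, -0.7, 5.9]
width: 15.1
```

Travel is 133.9 of 140, so I push the rest gently.

Call:
{"name": "jog_arm", "arguments": {"series": [[[0, 0, 0], [0, 0, -3], 1], [[0, 0, 0], [0, 0, -3], 1], [[0, 0, 0], [0, 0, -2.5], 1], [[0, 0, 0], [0, 0, -2], 1], [[0, 0, 0], [0, 0, 0], 1], [[0, 0, 0], [0, 0, 0], 1]]}}

```text
clock: 51.28
eef_pos: [516.8, 308.3, 95.9]
tool_rot: [-0.023, 1.566, -1.53]
force: [-0.8, -8.9, 8.9]
width: 15.1
```

Call:
{"name": "jog_arm", "arguments": {"series": [[[0, 0, 0], [0, 0, 2.5], 1], [[0, 0, 0], [0, 0, 0], 0.4], [[0, 0, 0], [0, 0, 0], 0], [[0, 0, 0], [0, 0, 0], 0], [[0, 0, 0], [-20, 0, 0], 0], [[0, 0, 0], [-40, 0, 0], 0], [[0, 0, 0], [-50, 0, 10], 0], [[0, 0, 0], [-50, 0, 30], 0]]}}

```text
clock: 52.28
eef_pos: [518.2, 272.0, 256.0]
tool_rot: [-3.131, 1.57, 1.652]
force: [0.8, 1.1, 0.2]
width: 42.6
```

Call:
{"name": "jog_arm", "arguments": {"series": [[[0, 0, 0], [0, 0, 40], 0], [[0, 0, 0], [0, 0, 40], 0], [[0, 0, 0], [0, 0, 0], 0], [[0, 0, 0], [0, 0, 0], 0]]}}

```text
clock: 52.78
eef_pos: [523.9, 191.4, 254.7]
tool_rot: [-3.09, 1.57, 1.689]
force: [1.2, -0.2, -0.1]
width: 42.4
```

```bash
python3 - <<'E'
from h import *
go(611,-314,200,16.2)
go(611,-314,200,106.2)
d=get_image("wrist"); save(d,"w11"); q=pts(d).reshape(-1,3); q=q[~np.isnan(q[:,0])]
m=(abs(q[:,0]-517)<40)&(abs(q[:,1]-300)<40)&(q[:,2]>88)&(q[:,2]<100); clus(q[m],4,10)
m=(abs(q[:,0]-517)<120)&(abs(q[:,1]-400)<90)&(q[:,2]>138)&(q[:,2]<152); clus(q[m][::2],4,10)
for n in("scene","side"):
    d=get_image(n); save(d,n+"1"); q=pts(d).reshape(-1,3); q=q[~np.isnan(q[:,0])]; print(n)
    def sl(x0,x1,y0,y1,z0,z1,mn=12):
        k=q[(q[:,0]>x0)&(q[:,0]<x1)&(q[:,1]>y0)&(q[:,1]<y1)&(q[:,2]>z0)&(q[:,2]<z1)]; clus(k,6,mn)
    sl(540,720,-420,-200,137,150); sl(580,760,-160,60,93,103,40); sl(620,800,120,300,100,170); sl(540,650,-480,-380,70,95)
E
```

```text
at [523.9 191.4 254.7] w 42.4 q7 -0.15 turn [-12.4  -0.1  -0. ] shift(before turn) [ 54.2  53.2 510.1] shift(after) [ 54.7 -57.4 509.6]
at [523.9 191.4 254.7] w 42.4 q7 -0.15 turn [77.6 -0.   0. ] shift(before turn) [ 54.2  53.2 510.1] shift(after) [ 54.7 509.6  57.4]
  n 725 mean [517.  307.2  95.4] circ [517.  307.1] 14.7 rect [517.2 307.1] [15.4 27.4] 3.2
scene
  n 123 mean [ 612.5 -316.9  143.5] circ [ 611.4 -315.5] 16.3 rect [ 611.3 -315.5] [27.8 28.4] 78.1
  n 186 mean [657.3 -53.2  97.7] circ [657.5 -49.8] 36.9 rect [659.  -50.1] [52.5 63.7] 89.7
  n 298 mean [712.6 204.  121.2] circ [712.5 216.4] 35.4 rect [716.  206.8] [68.4 43.3] 24.0
  n 331 mean [ 589.  -426.8   79.4] circ [ 590.  -427.9] 34.9 rect [ 590.4 -427.8] [66.  67.7] 32.6
side
  n 41 mean [ 608.2 -309.8  142.3] circ [ 608.9 -311.4] 13.1 rect [ 608.6 -311.7] [23.3 24.2] 21.2
  n 389 mean [702.5 222.6 120.4] circ [712.6 220.1] 35.7 rect [707.6 225.4] [71.3 42.9] 43.3
  n 57 mean [ 581.9 -400.1   77.7] circ [ 585.4 -409.4] 29.2 rect [ 583.8 -401.2] [58.2 21.1] 10.9
  n 59 mean [ 595.7 -450.1   77.9] circ [ 591.9 -439.2] 29.1 rect [ 593.8 -446.9] [58.2 22.9] 13.7
```

View pics/scene1.png

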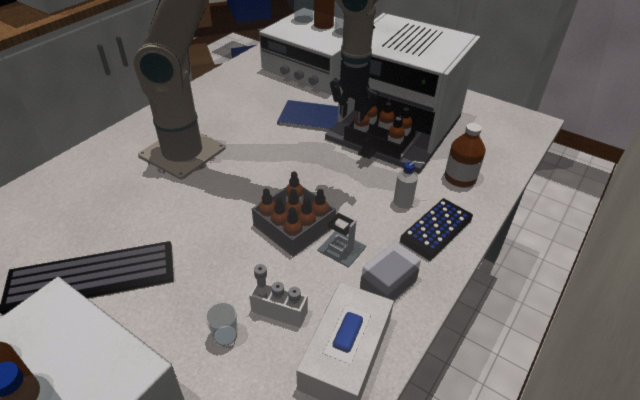

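The scene view shows the tray home with the bottles inside at (385,120), the bench clear of samples, seven droppers left in the crate, and the stand, beaker and wash bottle unmoved. The grip at y = 307.1 means the tray is about 0–1 mm from home. Next: look at the stand from above on the way to the column.

Call:
{"name": "jog_arm", "arguments": {"series": [[[-9.6, 0, 0], [0, 0, 0], 0], [[-9.6, 0, 0], [0, 0, 0], 0], [[-9.6, 0, 0], [0, 0, 0], 0], [[-9.6, 0, 0], [0, 0, 0], 0], [[-9.6, 0, 0], [0, 0, 0], 0], [[-9.6, 0, 0], [0, 0, 0], 0], [[-9.6, 0, 0], [0, 0, 0], 0], [[-9.6, 0, 0], [0, 0, 0], 0]]}}

```text
clock: 53.92
eef_pos: [523.8, 191.5, 254.6]
tool_rot: [2.63, 1.57, 2.473]
force: [-0.5, 0.6, -0.3]
width: 42.6
```

Call:
{"name": "jog_arm", "arguments": {"series": [[[-9.4, 0, 0], [0, 0, 0], 0], [[0, 0, 0], [0, -40, 21.5], 0], [[0, 0, 0], [0, -45, 24], 0], [[0, 0, 0], [0, -45, 24], 0], [[0, 0, 0], [0, -45, 24], 0], [[0, 0, 0], [0, -40, 21.5], 0], [[0, 0, 0], [0, -26, 14], 0], [[0, 0, 0], [0, 0, 0], 0]]}}

```text
clock: 54.92
eef_pos: [653.7, -53.2, 254.0]
tool_rot: [-1.696, 1.569, -1.699]
force: [-0.6, 0.6, -0.0]
width: 42.8
```

Call:
{"name": "jog_arm", "arguments": {"series": [[[0, 0, 0], [0, 0, 0], 0]]}}

```text
clock: 55.05
eef_pos: [652.7, -48.6, 254.4]
tool_rot: [2.144, 1.569, 2.146]
force: [0.6, -0.2, -0.7]
width: 42.6
```

```bash
cat > stand.py <<'E'
from h import *
import sys
d=get_image("wrist"); save(d,sys.argv[1]); W=pts(d); np.savez(sys.argv[1]+".npz",**d)
q=W.reshape(-1,3); q=q[~np.isnan(q[:,0])]
for z0,z1 in((93,103),(107,117),(10,18),(3,9)):
    m=(abs(q[:,0]-655)<70)&(abs(q[:,1]+50)<70)&(q[:,2]>z0)&(q[:,2]<z1); print(z0,m.sum()); clus(q[m][::2],4,25)
E
python3 stand.py w12; python3 -c "
from h import *
go(610.5,-314,200,90)"
```

```text
93 1685
  n 843 mean [657.1 -49.3  98.4] circ [655.6 -49.9] 36.6 rect [655.6 -49.7] [57.3 49.1] 0.2
107 245
  n 123 mean [685.6 -49.3 111.2] circ [686.8 -49.2] 11.5 rect [685.2 -49.2] [ 9.9 22. ] 0.0
10 169
  n 25 mean [671.2 -50.2  13.6] circ [671.4 -50.1] 17.9 rect [671.1 -50.1] [ 1.  35.8] 0.0
3 3730
  n 96 mean [639.8 -49.1   5.8] circ [639.9 -49.5] 18.4 rect [639.7 -49.5] [ 6.6 36.6] 0.5
  n 1366 mean [643.7 -50.    5.7] circ [660.2 -49.4] 65.3 rect [660.3 -49.7] [97.9 90. ] 0.0
  n 185 mean [688.3 -49.5   5.7] circ [690.6 -49.2] 24.8 rect [690.3 -49.5] [46.1 21.2] 89.9
  n 203 mean [663.7 -50.2   5.7] circ [664.6 -49.9] 19.3 rect [663.7 -50.1] [36.4 15.9] 90.0
at [652.6 -48.2 254.6] w 42.9 q7 1.54 turn [ 0.1 -0.  -0.1] shift(before turn) [  54.2 -265.7  -42.7] shift(after) [  54.6 -265.8  -42.1]
```

View pics/w12.png

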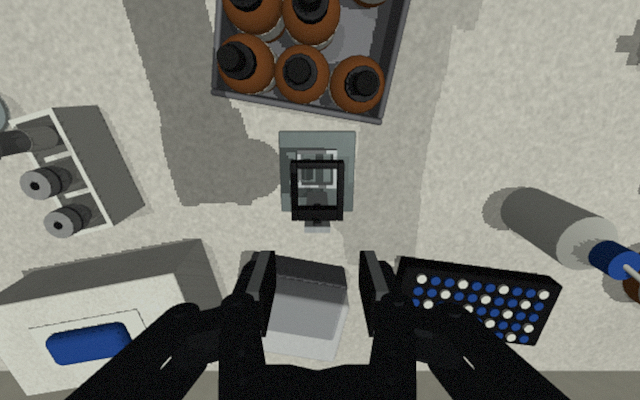

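The view shows the stand at (317,175), its ring square at (317,190) and its post at (317,225), axes parallel to world. The rack is on the left at (70,170). The ring and cup centre is at about (652.5, -49.7). Moving to the column.

Call:
{"name": "jog_arm", "arguments": {"series": [[[0, 0, 0], [0, -30, -5], 0], [[0, 0, 0], [0, -45, -7], 0], [[0, 0, 0], [0, -45, -7], 0], [[0, 0, 0], [5, -45, -7], 0], [[0, 0, 0], [15, -45, -7], 0], [[0, 0, 0], [20, -36, -6], 0], [[0, 0, 0], [14, -20, -3], 0], [[0, 0, 0], [0, 0, 0], 0]]}}

```text
clock: 56.1
eef_pos: [609.9, -316.6, 199.4]
tool_rot: [2.7, 1.568, 2.699]
force: [0.1, 1.3, 0.1]
width: 42.7
```

Call:
{"name": "jog_arm", "arguments": {"series": [[[0, 0, 0], [0, 0, 0], 0], [[0, 0, 0], [0, 0, 0], 0]]}}

```text
clock: 56.35
eef_pos: [612.3, -314.3, 201.8]
tool_rot: [0.36, 1.569, 0.363]
force: [0.1, -0.1, -0.2]
width: 42.7
```

```bash
python3 - <<'E'
from h import *
d=get_image("wrist"); save(d,"w13"); q=pts(d).reshape(-1,3); q=q[~np.isnan(q[:,0])]
for z0,z1 in((138,150),(95,105)):
    m=(abs(q[:,0]-640)<100)&(abs(q[:,1]+310)<80)&(q[:,2]>z0)&(q[:,2]<z1); clus(q[m],4,20)
go(610.5,-314,140,90)
E
```

```text
n 1558 mean [ 608.7 -316.1  144.5] circ [ 610.1 -315.7] 14.3 rect [ 609.8 -315.9] [27.5 27.5] 36.9
  n 109 mean [ 602.  -316.    99.8] circ [ 607.  -316.2] 9.5 rect [ 603.4 -316.3] [ 7.3 18.9] 1.5
  n 613 mean [ 651.  -303.6   99.8] circ [ 648.6 -305.5] 14.0 rect [ 651.4 -303.3] [20.7 27.3] 34.1
  n 809 mean [ 686.1 -295.2   99.6] circ [ 687.7 -294.9] 14.2 rect [ 687.2 -295. ] [26.8 27.5] 87.5
at [ 612.1 -314.7  201.7] w 42.4 q7 1.94 turn [ 0.1  0.1 -0. ] shift(before turn) [61.7  0.7 -1.7] shift(after) [61.7  0.7 -1.6]
```

Call:
{"name": "jog_arm", "arguments": {"series": [[[0, 0, 0], [25, -1.1, -2.1], 0], [[0, 0, 0], [22, 0, 0], 0], [[0, 0, 0], [14, 0, 0], 0], [[0, 0, 0], [0, 0, 0], 0], [[0, 0, 0], [0, 0, 0], 0.5], [[0, 0, 0], [0, 0, 0], 1], [[0, 0, 0], [0, 0, 0], 1], [[0, 0, 0], [0, 0, 0], 1]]}}

```text
clock: 57.4
eef_pos: [609.5, -317.7, 140.8]
tool_rot: [-0.183, 1.569, -0.184]
force: [-0.1, 0.9, 4.6]
width: 26.3
```

Call:
{"name": "jog_arm", "arguments": {"series": [[[0, 0, 0], [-5, 0, 0], 1], [[0, 0, 0], [-15, 0, 0], 1], [[0, 0, 0], [-30, 0, 0], 1], [[0, 0, 0], [-35, 0, 0], 1], [[0, 0, 0], [-35, 0, 0], 1], [[0, 0, 0], [-25, 0, 0], 1], [[0, 0, 0], [0, 0, 0], 1], [[0, 0, 0], [0, 0, 0], 1]]}}

```text
clock: 58.4
eef_pos: [608.0, -317.5, 283.7]
tool_rot: [2.8, 1.569, 2.8]
force: [0.3, 0.8, -2.8]
width: 26.1
```

```bash
python3 - <<'E'
from h import *
print(read_state()["force"].round(1)); go(652.5,-49.7,285,90)
E
```

```text
[ 0.3  0.8 -2.8]
at [ 608.  -317.5  283.7] w 26.1 q7 1.95 turn [-0.  -0.1 -0. ] shift(before turn) [ -1.2 267.8  44.4] shift(after) [ -1.3 267.8  44.5]
```

Call:
{"name": "jog_arm", "arguments": {"series": [[[0, 0, 0], [0, 20, 3.3], 1], [[0, 0, 0], [0, 35, 5.8], 1], [[0, 0, 0], [0, 42, 7], 1], [[0, 0, 0], [0, 42, 7], 1], [[0, 0, 0], [0, 42, 7], 1], [[0, 0, 0], [0, 42, 7], 1], [[0, 0, 0], [0, 30, 5], 1], [[0, 0, 0], [0, 14.5, 2.4], 1]]}}

```text
clock: 59.4
eef_pos: [652.9, -45.8, 283.8]
tool_rot: [2.282, 1.568, 2.287]
force: [-0.5, -0.1, -2.5]
width: 26.6
```

Call:
{"name": "jog_arm", "arguments": {"series": [[[0, 0, 0], [0, 0, 0], 1], [[0, 0, 0], [0, 0, 0], 1], [[0, 0, 0], [0, 0, 0], 1]]}}

```text
clock: 59.78
eef_pos: [653.1, -52.3, 284.7]
tool_rot: [-1.863, 1.57, -1.866]
force: [-0.6, -0.7, -2.5]
width: 26.2
```

```bash
python3 stand.py w14; python3 - <<'E'
from h import *
for n in("scene","side"):
    d=get_image(n); save(d,n+"2",(200,120,420,290) if n=="scene" else (220,100,440,270),3); q=pts(d).reshape(-1,3); q=q[~np.isnan(q[:,0])]; print(n)
    for z0,z1 in((93,103),(152,170),(180,230)):
        m=(abs(q[:,0]-655)<70)&(abs(q[:,1]+50)<70)&(q[:,2]>z0)&(q[:,2]<z1); clus(q[m],5,25)
go(652.5,-49.7,142,90)
E
```

```text
93 951
  n 476 mean [647.7 -49.5  98.4] circ [655.6 -50.2] 36.5 rect [655.4 -49.8] [57.  48.9] 0.2
107 0
10 89
3 3237
  n 83 mean [685.3 -46.7   5.8] circ [689.  -49.6] 23.9 rect [688.7 -49.3] [45.3 18.3] 89.2
  n 208 mean [662.2 -49.5   5.8] circ [661.3 -49.5] 19.8 rect [662.4 -49.4] [36.4 18.2] 89.8
  n 71 mean [639.3 -49.5   5.6] circ [637.7 -49.4] 17.8 rect [639.3 -49.4] [35.6  5.5] 89.8
  n 1239 mean [644.2 -50.3   5.7] circ [660.6 -49.5] 65.5 rect [660.3 -49.7] [89.9 99.4] 90.0
scene
  n 193 mean [658.2 -52.4  97.7] circ [655.8 -51.7] 36.9 rect [659.3 -50.3] [64.4 51.6] 0.6
  n 57 mean [660.1 -59.8 161.2] circ [657.9 -55.4] 12.8 rect [660.3 -58.8] [25.2 13.1] 35.9
  n 124 mean [658.2 -57.7 205.2] circ [657.2 -55.9] 10.4 rect [658.1 -57.1] [19.8  9.6] 35.2
side
  n 138 mean [661.2 -44.7  96.8] circ [655.  -46.7] 36.7 rect [657.1 -46.9] [51.6 63.3] 87.7
  n 53 mean [649.  -39.6 161. ] circ [652.2 -45.7] 13.4 rect [650.3 -41.5] [26.2 15.9] 24.2
  n 111 mean [650.3 -42.9 205.7] circ [652.  -46.2] 10.5 rect [650.5 -43.3] [19.9 13.5] 28.8
at [653.3 -51.3 284.8] w 26.4 q7 1.54 turn [-0.1 -0.   0. ] shift(before turn) [142.8   1.6  -0.8] shift(after) [142.8   1.6  -0.8]
```

View pics/side2.png

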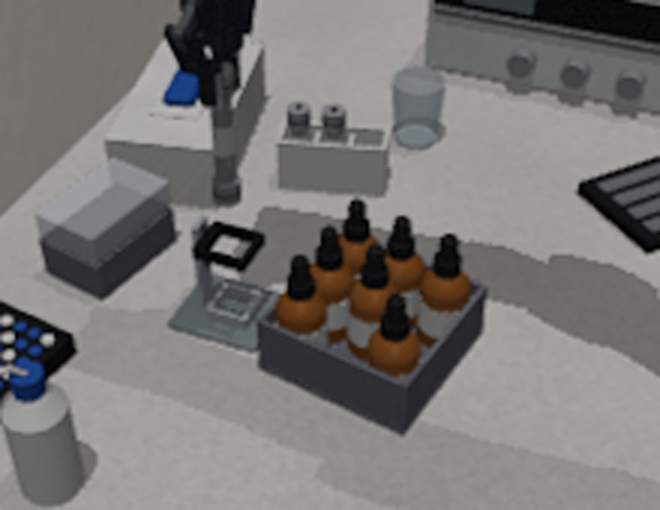

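The enlarged side view shows the column hanging vertical in the jaws at (228,150), with the ring at (230,245) below it. The crate still holds seven droppers and the rack two short columns. Lowering it in stages.

Call:
{"name": "jog_arm", "arguments": {"series": [[[0, 0, 0], [15, 1.2, -1.5], 1], [[0, 0, 0], [20, 0, 0], 1], [[0, 0, 0], [8, 0, 0], 1], [[0, 0, 0], [0, 0, 0], 1], [[0, 0, 0], [0, 0, 0], 1], [[0, 0, 0], [0, 0, 0], 1]]}}

```text
clock: 60.68
eef_pos: [652.3, -49.0, 242.5]
tool_rot: [-0.038, 1.569, -0.038]
force: [-0.2, -0.1, -2.1]
width: 26.3
```

Call:
{"name": "jog_arm", "arguments": {"series": [[[0, 0, 0], [8, 0, 0], 1], [[0, 0, 0], [10, 0, 0], 1], [[0, 0, 0], [10, 0, 0], 1], [[0, 0, 0], [0, 0, 0], 1], [[0, 0, 0], [0, 0, 0], 1]]}}

```text
clock: 61.3
eef_pos: [652.0, -49.0, 213.8]
tool_rot: [0.267, 1.571, 0.267]
force: [-0.3, -0.5, -2.4]
width: 26.5
```

Call:
{"name": "jog_arm", "arguments": {"series": [[[0, 0, 0], [10, 0, 0], 1], [[0, 0, 0], [14, 0, 0], 1], [[0, 0, 0], [14, 0, 0], 1], [[0, 0, 0], [12, 0, 0], 1], [[0, 0, 0], [8, 0, 0], 1], [[0, 0, 0], [5, 0, 0], 1], [[0, 0, 0], [0, 0, 0], 1], [[0, 0, 0], [0, 0, 0], 1]]}}

```text
clock: 62.3
eef_pos: [652.2, -49.0, 151.2]
tool_rot: [-0.009, 1.57, -0.009]
force: [0.0, -0.6, -2.7]
width: 26.3
```

Call:
{"name": "jog_arm", "arguments": {"series": [[[0, 0, 0], [3, 0, 0], 1], [[0, 0, 0], [3, 0, 0], 1], [[0, 0, 0], [2, 0, 0], 1], [[0, 0, 0], [0, 0, 0], 1], [[0, 0, 0], [0, 0, 0], 1]]}}

```text
clock: 62.92
eef_pos: [651.9, -49.0, 142.8]
tool_rot: [0.274, 1.571, 0.274]
force: [0.1, -0.4, -2.4]
width: 26.4
```

Call:
{"name": "jog_arm", "arguments": {"series": [[[0, 0, 0], [1, 0, 0], 1], [[0, 0, 0], [0.8, 0, 0], 1], [[0, 0, 0], [0, 0, 0], 1], [[0, 0, 0], [0, 0, 0], 1]]}}

```text
clock: 63.42
eef_pos: [652.4, -49.0, 141.8]
tool_rot: [-0.032, 1.569, -0.033]
force: [-0.9, 0.1, 5.7]
width: 26.5
```

Call:
{"name": "jog_arm", "arguments": {"series": [[[0, 0, 0], [0, 0, 0], 0.5], [[0, 0, 0], [0, 0, 0], 0], [[0, 0, 0], [0, 0, 0], 0], [[0, 0, 0], [-15, 0, 0], 0], [[0, 0, 0], [-35, 0, 0], 0], [[0, 0, 0], [-50, 0, 0], 0], [[0, 0, 0], [0, 0, 0], 0], [[0, 0, 0], [0, 0, 0], 0]]}}

```text
clock: 64.42
eef_pos: [651.6, -49.0, 241.4]
tool_rot: [-0.196, 1.571, -0.196]
force: [0.2, -0.4, 0.4]
width: 42.5
```

Call:
{"name": "jog_arm", "arguments": {"series": [[[0, 0, 0], [0, 0, -40], 0], [[0, 0, 0], [0, 0, -40], 0], [[0, 0, 0], [-20, 0, -40], 0], [[0, 0, 0], [0, 0, 0], 0], [[0, 0, 0], [0, 0, 0], 0]]}}

```text
clock: 65.05
eef_pos: [532.2, -49.0, 260.5]
tool_rot: [2.695, 1.571, 2.694]
force: [-0.3, -0.0, 0.3]
width: 42.5
```

```bash
python3 - <<'E'
from h import *
for n in("scene","side"):
    d=get_image(n); save(d,n+"3",(150,60,490,330) if n=="scene" else (180,80,420,280),2.3 if n=="scene" else 3); q=pts(d).reshape(-1,3); q=q[~np.isnan(q[:,0])]; print(n)
    def sl(x0,x1,y0,y1,z0,z1,mn=12):
        k=q[(q[:,0]>x0)&(q[:,0]<x1)&(q[:,1]>y0)&(q[:,1]<y1)&(q[:,2]>z0)&(q[:,2]<z1)]; print(z0); clus(k,5,mn)
    sl(590,740,-120,20,140,152); sl(590,740,-120,20,93,103,40); sl(640,680,-70,-30,60,82); sl(480,560,250,330,88,100); sl(620,800,120,300,100,170); sl(540,650,-480,-380,70,95)
E
```

```text
scene
140
  n 83 mean [654.8 -49.6 145. ] circ [654.6 -48.4] 14.8 rect [654.1 -48.4] [25.2 27.2] 33.0
93
  n 110 mean [664.3 -66.4  97.5] circ [660.  -60.2] 32.6 rect [663.4 -65.7] [64.  32.7] 32.0
60
88
  n 42 mean [519.4 302.6  93.9] circ [521.3 303.8] 15.1 rect [518.4 303.5] [16.6 29.9] 8.2
100
  n 301 mean [713.  204.1 120.8] circ [714.7 214.3] 34.4 rect [715.9 205.7] [65.3 48.1] 19.2
70
  n 322 mean [ 588.7 -427.2   79.4] circ [ 591.1 -426.8] 35.3 rect [ 589.6 -428.2] [65.7 67.2] 70.5
side
140
  n 53 mean [651.4 -43.9 143.9] circ [651.9 -45. ] 14.8 rect [653.2 -45.6] [25.8 27.4] 26.7
93
  n 95 mean [661.1 -35.   96.7] circ [657.2 -35.9] 33.0 rect [657.2 -36.9] [40.2 64.8] 78.2
60
  n 13 mean [649.9 -37.4  65.6] circ [650.1 -39.1] 8.7 rect [649.2 -37.7] [17.4  3.2] 32.6
88
  n 26 mean [516.5 301.2  94.4] circ [516.9 301.4] 7.8 rect [516.5 301.2] [14.3  8.2] 2.0
100
  n 388 mean [702.5 222.2 120.3] circ [712.7 220.1] 35.6 rect [706.7 225.5] [70.7 43.6] 48.7
70
  n 48 mean [ 572.8 -401.7   78.1] circ [ 576.6 -406.8] 27.1 rect [ 572.3 -401.5] [54.2 16. ] 38.6
  n 64 mean [ 594.2 -449.3   77.6] circ [ 591.8 -438.9] 29.8 rect [ 593.3 -447.5] [59.4 24.3] 10.2
```

View pics/scene3.png

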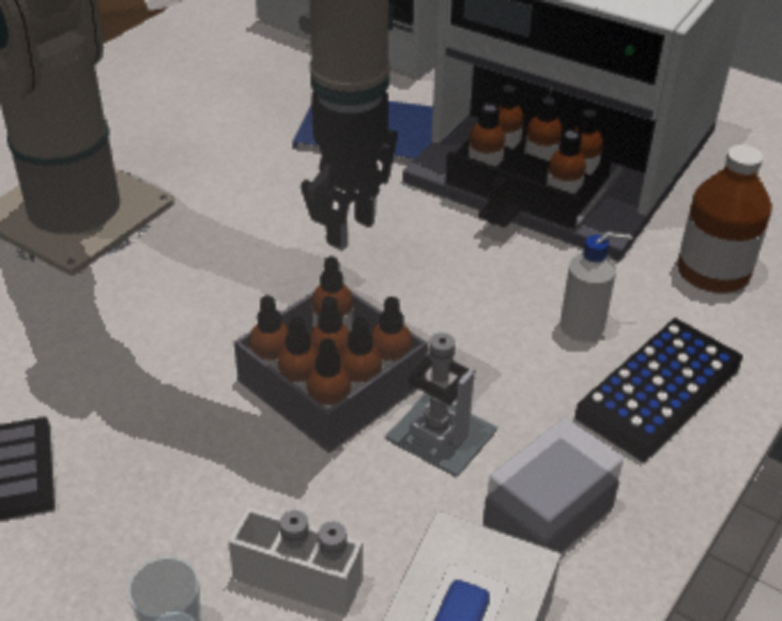

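The picture shows the column upright through the ring with its lower end in the cup at (440,420), five bottles in the homed tray at (535,145), seven droppers in the crate and two short columns in the rack. The gripper is clear of everything. Handing in.

```bash
python3 -c "
from h import *
print(read_state()['clock'],finish_job())"
```

```text
the job is handed in; nothing more can be done
65.15 None
```

The job is handed in at 65 s on the robot's clock. The tray was pulled to its stop, all five sample bottles (two from the crate, three from the bench) were set down in separate places, and the tray was pushed home. The long column was then lowered through the ring into the foot cup.

**Last checks:**
- **Bottles:** cap tops read 145–146 mm (146 expected) before the push. The final picture shows all five upright in the homed tray, but I did not re-measure them once they were under the hood.
- **Tray:** it pushed home against its stop, and the wrist camera read the grip about 1 mm from home. The less accurate scene camera read it about 4 mm short; both are within the 8 mm limit.
- **Column:** its top reads about 144–145 mm (146 expected) and sits about 3 mm from the cup centre. I checked the lower end only in the picture, where it stands in the cup.
- **Everything else:** seven droppers stand in the crate and both short columns in the rack. The beaker and wash bottle read in their starting positions. No shift of the column stand was seen, and the gripper was clear of everything.

No check failed. The scene and side cameras disagreed with each other by up to about 10 mm on some points, so I used their average or the wrist camera for positioning.

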